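# Pack the flanges in the warming tray and set its sunken heat knob

### The arm

A 6-joint arm with a two-finger parallel gripper is mounted at the origin on the work surface. World frame = base frame: x ahead of the robot, y to its left, z up, the work surface at z = 0. Lengths are in mm, angles in rad, forces in N, time in s.
With the tool pointing down it reaches from about 325 to 925 mm from the base axis. Payload 3.1 kg.
Tool frame: the origin (TCP) lies between the finger pads; the fingertips stand 17 mm ahead of it and the grasp point (between the pads) lies 2 mm behind it; z points along the fingers, y is the direction in which the jaws open and shut (so a half turn about z gives the same grasp; the last joint's range is limited). The gripper opens to 85 mm and grips with 20 to 120 N. Pads are 22 mm wide; open, the fingers measure 114 mm over their backs; the gripper's body (76 mm by 85 mm) begins 54 mm behind the grasp point. The pads swing forward as they close: fully open they stand 13 mm farther back than shut.
Start: joints at [-1.258, 0.217, 1.613, -0, 1.311, -0.112], TCP at [257.608, -569.454, 248.3] pointing down, gripper open.
Joint ranges: [-2.75, 2.75], [-0.78, 2.1], [0.31, 2.55], [-1.13, 4.27], [0.13, 2.63], [-2.58, 2.58]. Speed limits (rad/s): [2.79, 2.79, 3.14, 3.14, 3.14, 3.14].

### API

Orientations are given as a unit quaternion [x, y, z, w].
In Python, from bench import r, eyes, workorder gives the robot as it stands.
- The arm moves only by the tool servo_tool, never from a script. Its argument "increments" is a list of rows, each a list of 3 entries, a list of its own where there are three numbers: the finger opening in cm, from 0 to 8.54, then the shift along the tool's x, y, z in cm, then the turn, a rotation vector about the tool's x, y, z in units of 6 degrees (1.0 is 6 degrees). In form: [[grip, [tx, ty, tz], [rx, ry, rz]], ...]. A call has 1 to 12 rows; each row shifts and turns the commanded pose from where the row before left it, along the tool's axes as they then stand; what a row does not reach is not made up. A row lasts 1/8 s, in which the tool goes at most 62.5 mm and 10.7 degrees, less where a joint would pass 70% of its speed; a pose out of reach is approached as far as the arm can. A call with a gripper value outside its range is refused whole. The fingers move at their own pace and stop on an object; "squeeze" is the grip in N (left out, the last holds). Time passes only in rows, so rows that do not move let the fingers close. It gives the time, the measured TCP pose, the force and the opening at its end, in the units of the state.
- r.sense(): the state, without advancing time (a new reading comes with each control period).
- eyes.camera(name): name is "scene" or "top"; returns a dict with "image" (384x512x3 uint8, blue, green, red), "depth" (384x512 float32, mm along the optical axis (not along the pixel's ray), 0 where there is no reading), "K" (3x3 intrinsics, pixels), "distortion" ([k1, k2, p1, p2, k3] as OpenCV has them; the pictures are not rectified), "rvec" (rotation vector, rad) and "tvec" (3), from world to camera coordinates, as OpenCV has them. Camera axes: x right, y down, z forward; pixel columns grow to the right and rows downward; lengths in mm; the calibration is good to about 2 mm. A picture is of the moment at which its call begins.
- workorder.finish_job(): hands the job in, once; it reports no verdict.
The state is a dict: "t": time; "qpos": joint angles; "dq": joint speeds; "tau": joint torques, N m; "eef_pos": TCP position; "tool_rot": TCP orientation; "force": force on the tool from outside, world axes, zero at the start; "wrist_torque": the same for the moment, N m; "opening": opening from 0.0 (shut) to 1.0 (fully open).
Only numpy, scipy, OpenCV 4.12 (cv2) and the standard library are available. Lean on these libraries where they do the work, as an engineer would, in place of code of your own. Each camera call takes 0.05 s, during which the arm holds its last target.

### The job

Turn the warming tray's heat off with the knob sunk in the controller's well. Then lay all the hat-shaped flanges flat in the tray the way up they are now, crown-up and crown-down ones alternating and packed so close that each brim tucks over or under the brim of a neighbour lying the other way up. When they are all in, turn the knob up to the long working mark, and leave the other things on the bench where they are.

Things in the scene. Friction and masses are not known exactly. Their poses are not given: they have to be found in the camera images.
- tray_floor (a point): Warming tray, fixed: white body 140 x 330 x 30 mm with a shallow dark-floored recess in its top, 100 mm (x) by 284 mm (y), 12 mm deep. This point: centre of the recess floor, 18 mm above the bench; y along the tray's length, x across. One row of five alternating flanges fits: neighbours lying different ways up can stand 49 mm apart centre to centre at the closest, two lying the same way 62 mm.
- knob_axis (a point): Heat controller, fixed: grey box 140 x 140 x 70 mm high with a round well 76 mm across, 36 mm deep, in the middle of its top. This point is on the knob's vertical axis at the knob's top, 62 mm above the bench, 8 mm below the box's top. Its x points to the long working mark, a white line 24 mm long; the off mark is a white round dot 150 degrees anticlockwise of it seen from above.
- knob_pointer (a point): Pointer end of the knob. The knob is a black bar 40 mm long, 14 mm wide, 22 mm tall (40 to 62 mm above the bench) turning about its middle down in the well (well floor at 34 mm), a white line running from its middle to its pointer end. This point is at that end, on its top, 20 mm from the axis.
- trim_knob (a joint): Knob angle, rad, growing clockwise seen from above: 0 at the off stop (pointer at the round dot; below 0.12 is off), 2.618 at the long working mark (within 0.14 counts), 5.24 at the far stop. Seen from above the pointer's direction is the box's x turned anticlockwise by (2.618 - value). Stays where left; friction about 0.04 N m.
- up1: Aluminium hat-shaped flange lying brim down, crown up: round brim 62 mm across, 10 mm thick, at the bottom; solid round crown 36 mm across rising from it to 46 mm total height. About 180 g. Origin at the centre of its underside (brim face), z up its axis. Two or three crown-up flanges are present.
- up2: Aluminium hat-shaped flange lying brim down, crown up: round brim 62 mm across, 10 mm thick, at the bottom; solid round crown 36 mm across rising from it to 46 mm total height. About 180 g. Origin at the centre of its underside (brim face), z up its axis. Two or three crown-up flanges are present.
- up3: Aluminium hat-shaped flange lying brim down, crown up: round brim 62 mm across, 10 mm thick, at the bottom; solid round crown 36 mm across rising from it to 46 mm total height. About 180 g. Origin at the centre of its underside (brim face), z up its axis. Two or three crown-up flanges are present.
- down1: The same flange upside down: stands on its 36 mm crown (0 to 36 mm height), the 62 mm brim on top (36 to 46 mm). About 180 g. Origin at the centre of its underside (the crown's end), z up its axis. Two, always present. Once packed its brim overhangs the place beside it, so no crown-up flange can be lowered there: crown-up ones go in first, then these down into the gaps or at the ends.
- down2: The same flange upside down: stands on its 36 mm crown (0 to 36 mm height), the 62 mm brim on top (36 to 46 mm). About 180 g. Origin at the centre of its underside (the crown's end), z up its axis. Two, always present. Once packed its brim overhangs the place beside it, so no crown-up flange can be lowered there: crown-up ones go in first, then these down into the gaps or at the ends.
- flask: Bystander: glass jar with a cork cap, 48 mm across, 75 mm tall, standing among the flanges. Origin at the centre of its underside.
- brush: Bystander: brush 180 mm long lying on the robot's side of the flanges.
- spatula: Bystander: spatula 190 mm long lying on the robot's side of the flanges.
- bowl: Bystander: copper bowl 160 mm across, 60 mm high, fixed, on the other side of the bench from the controller. Origin at the centre of its underside.
Not all that is in view belongs to the job. What is shaped like the up3 but blue or purple is not meant.

How it is judged (in metres and radians):
On the way, in this order (a step that is already met when the one before it is completed fails the run):
1. the heat knob is turned off (value of joint trim_knob below 0.12 rad), for 0.2 s.
2. with the heat still off, all flanges lie flat in the tray, alternating, each brim overlapping that of a neighbour lying the other way up (z of up1 in the frame of tray_floor between -0.004 and 0.004 m and x of up1 in the frame of tray_floor between -0.05 and 0.05 m and y of up1 in the frame of tray_floor between -0.142 and 0.142 m and angle between each of up1, up2, up3, down1, down2's own z axis and vertical below 0.1 rad and linear speed of each of up1, up2, up3, down1, down2 below 0.03 m/s and (horizontal distance between up1 and down1 below 0.062 m or horizontal distance between up1 and down2 below 0.062 m) and z of up2 in the frame of tray_floor between -0.004 and 0.004 m and x of up2 in the frame of tray_floor between -0.05 and 0.05 m and y of up2 in the frame of tray_floor between -0.142 and 0.142 m and (horizontal distance between up2 and down1 below 0.062 m or horizontal distance between up2 and down2 below 0.062 m) and z of up3 in the frame of tray_floor between -0.004 and 0.004 m and x of up3 in the frame of tray_floor between -0.05 and 0.05 m and y of up3 in the frame of tray_floor between -0.142 and 0.142 m and (horizontal distance between up3 and down1 below 0.062 m or horizontal distance between up3 and down2 below 0.062 m) and z of down1 in the frame of tray_floor between -0.004 and 0.004 m and x of down1 in the frame of tray_floor between -0.05 and 0.05 m and y of down1 in the frame of tray_floor between -0.142 and 0.142 m and (horizontal distance between down1 and up1 below 0.062 m or horizontal distance between down1 and up2 below 0.062 m or horizontal distance between down1 and up3 below 0.062 m) and z of down2 in the frame of tray_floor between -0.004 and 0.004 m and x of down2 in the frame of tray_floor between -0.05 and 0.05 m and y of down2 in the frame of tray_floor between -0.142 and 0.142 m and (horizontal distance between down2 and up1 below 0.062 m or horizontal distance between down2 and up2 below 0.062 m or horizontal distance between down2 and up3 below 0.062 m) and value of joint trim_knob below 0.12 rad), for 0.3 s.
3. the knob points at the working mark (value of joint trim_knob between 2.478 and 2.758 rad), for 0.2 s.
At the end, for the whole second after the job is handed in: Every flange rests flat on the tray floor (within 4 mm of height, tilted under 0.1 rad, at rest), the same way up as at the start, its centre less than 62 mm from that of one lying the other way up; the knob is within 0.14 rad of the working mark (2.618) (all of step 3 and z of up1 in the frame of tray_floor between -0.004 and 0.004 m and x of up1 in the frame of tray_floor between -0.05 and 0.05 m and y of up1 in the frame of tray_floor between -0.142 and 0.142 m and angle between each of up1, up2, up3, down1, down2's own z axis and vertical below 0.1 rad and linear speed of each of up1, up2, up3, down1, down2 below 0.03 m/s and (horizontal distance between up1 and down1 below 0.062 m or horizontal distance between up1 and down2 below 0.062 m) and z of up2 in the frame of tray_floor between -0.004 and 0.004 m and x of up2 in the frame of tray_floor between -0.05 and 0.05 m and y of up2 in the frame of tray_floor between -0.142 and 0.142 m and (horizontal distance between up2 and down1 below 0.062 m or horizontal distance between up2 and down2 below 0.062 m) and z of up3 in the frame of tray_floor between -0.004 and 0.004 m and x of up3 in the frame of tray_floor between -0.05 and 0.05 m and y of up3 in the frame of tray_floor between -0.142 and 0.142 m and (horizontal distance between up3 and down1 below 0.062 m or horizontal distance between up3 and down2 below 0.062 m) and z of down1 in the frame of tray_floor between -0.004 and 0.004 m and x of down1 in the frame of tray_floor between -0.05 and 0.05 m and y of down1 in the frame of tray_floor between -0.142 and 0.142 m and (horizontal distance between down1 and up1 below 0.062 m or horizontal distance between down1 and up2 below 0.062 m or horizontal distance between down1 and up3 below 0.062 m) and z of down2 in the frame of tray_floor between -0.004 and 0.004 m and x of down2 in the frame of tray_floor between -0.05 and 0.05 m and y of down2 in the frame of tray_floor between -0.142 and 0.142 m and (horizontal distance between down2 and up1 below 0.062 m or horizontal distance between down2 and up2 below 0.062 m or horizontal distance between down2 and up3 below 0.062 m)); the robot touches nothing.
It fails at once if a bystander is moved more than 30 mm (distance of any of flask, brush, spatula from where it was at the start of the episode above 0.03 m).
Of up1, up2, up3 only 2 to 3 are there at a start; the rules pass over those that are not, and their reading is None.
At some moment in a run one of up1, up2, up3 may be knocked a few centimetres aside while the robot is not near it.
It also fails if it takes over 210 s, if anything falls off the work surface, if the arm or the gripper's body presses on something with over 40 N, if the wrist force passes 120 N, or if a joint passes its speed limit or range.

## Working session

There is one attempt and no reset: what is moved stays moved. The work goes in short steps, Python scripts to look and compute and a tool call to move; the robot and the scene stay as the last step left them, time stands still between calls to the robot, and variables do not carry over. Pictures are saved under pics/ and viewed, and the job is handed in when it is done.

Besides the shell and the picture viewer there is one more tool, called as name(argument=value, ...) on one line, values as JSON. servo_tool: Moves the arm, as the interface text tells. Its arguments: {"type":"object","properties":{"increments":{"type":"array","items":{"type":"array"}},"squeeze":{"type":"number"}},"required":["increments"]}

```bash
ls; mkdir -p pics; cat > h.py <<'E'
import numpy as np, cv2, pickle
def snap(tag):
    from bench import r, eyes
    out={}
    for n in ("scene","top"):
        c=eyes.camera(n); out[n]=c
        cv2.imwrite(f"pics/{tag}_{n}.png",c["image"])
    pickle.dump(out,open(f"pics/{tag}.pkl","wb"))
    return out
def load(tag): return pickle.load(open(f"pics/{tag}.pkl","rb"))
def ray(c,uv):
    uv=np.asarray(uv,float).reshape(-1,1,2)
    n=cv2.undistortPoints(uv,c["K"],np.array(c["distortion"],float)).reshape(-1,2)
    R,_=cv2.Rodrigues(np.array(c["rvec"],float)); t=np.array(c["tvec"],float).reshape(3)
    d=np.c_[n,np.ones(len(n))]@R
    return -R.T@t,d
def onplane(c,uv,z):
    o,d=ray(c,uv); s=(z-o[2])/d[:,2]; return o+d*s[:,None]
def bydepth(c,uv):
    o,d=ray(c,uv); uv=np.asarray(uv).reshape(-1,2).round().astype(int)
    return o+d*c["depth"][uv[:,1],uv[:,0]][:,None]
def proj(c,P):
    return cv2.projectPoints(np.asarray(P,float).reshape(-1,1,3),np.array(c["rvec"],float),np.array(c["tvec"],float),c["K"],np.array(c["distortion"],float))[0].reshape(-1,2)
def cloud(c):
    v,u=np.mgrid[0:384,0:512]; uv=np.c_[u.ravel(),v.ravel()]
    return bydepth(c,uv).reshape(384,512,3)
E
python3 - <<'E'
from h import *
from bench import r
o=snap("a0"); print(r.sense())
for n in o:
    print(n,ray(o[n],[[256,192]]))
    cv2.imwrite(f"pics/a0_{n}_b.png",cv2.resize(o[n]["image"],(800,600),interpolation=cv2.INTER_CUBIC))
E
```

```text
pics
{'t': 0.1, 'qpos': array([-1.25821934e+00,  2.17722304e-01,  1.61479921e+00,  1.85833112e-05,
        1.31134684e+00, -1.12197048e-01]), 'dq': array([-0.00024879, -0.00296374, -0.0020033 , -0.00187005, -0.00043139,
       -0.00071069]), 'tau': array([-9.38935991e-04, -3.98072469e+01, -3.04972100e+01, -1.91954941e-04,
        4.16297611e-03, -1.77218402e-05]), 'eef_pos': array([ 257.37518407, -568.75455079,  247.0584636 ]), 'tool_rot': array([ 9.77530403e-01,  2.10791404e-01, -1.04877467e-04, -1.13304064e-03]), 'force': array([-0.16209578,  0.85012158, -0.90644344]), 'wrist_torque': array([-0.01490189,  0.01933293,  0.02397899]), 'opening': 0.9995658106861871}
scene (array([1091.08797218,  376.1944015 ,  583.30716935]), array([[-0.709083  , -0.40128497, -0.58003506]]))
top (array([ 411.10542027,    8.34743238, 1137.35010548]), array([[ 0.05277922, -0.02059589, -0.99840404]]))
```

View pics/a0_scene_b.png

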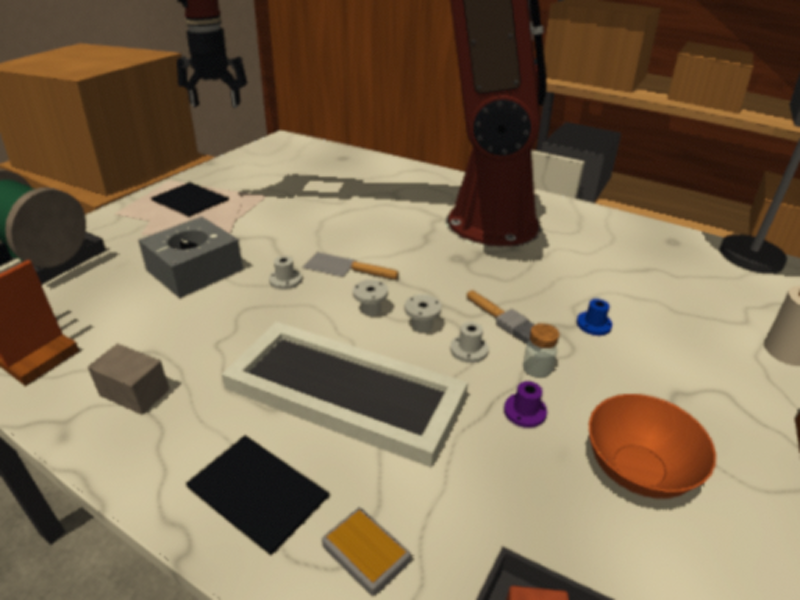

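View pics/a0_top_b.png

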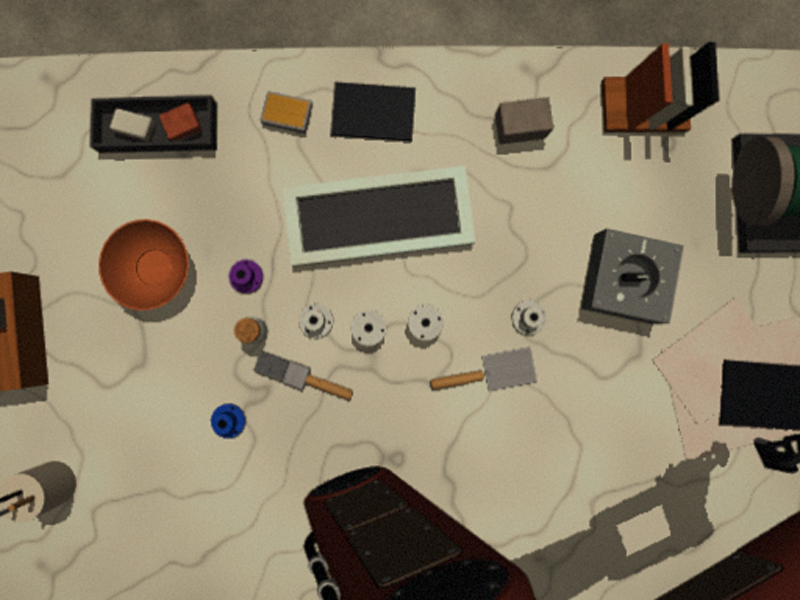

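The scene view shows four grey flanges. The crown-up ones are at (285,272) and (470,342), the crown-down ones at (371,293) and (423,311). The blue (597,315) and purple (526,404) decoys are excluded. The matching top pixels (800 px scale) are up (317,320) and (528,317), down (368,328) and (425,322). The tray is at (380,215) and the knob box at (632,278). I'll enlarge these next.

```bash
python3 - <<'E'
from h import *
o=load("a0"); c=o["top"]; s=o["scene"]
print(c["K"],c["distortion"]); print(s["K"])
im=c["image"]
a=cv2.resize(im[185:240,185:355],None,fx=4.5,fy=4.5,interpolation=cv2.INTER_CUBIC)
b=cv2.resize(im[140:215,365:445],None,fx=4,fy=4,interpolation=cv2.INTER_CUBIC)
d=cv2.resize(s["image"][125:190,80:160],None,fx=5,fy=5,interpolation=cv2.INTER_CUBIC)
H=np.zeros((580,800,3),np.uint8); H[:a.shape[0],:a.shape[1]]=a
H[250:250+b.shape[0],:b.shape[1]]=b; H[250:250+d.shape[0],330:330+d.shape[1]]=d
cv2.imwrite("pics/crop1.png",H)
C=cloud(c)
for nm,(u,v) in dict(up1=(317,320),up2=(528,317),d1=(368,328),d2=(425,322),fl=(250,330),box=(610,300),tray=(380,215),rim=(292,250),bowl=(143,265)).items():
    p=C[int(v*.64)-3:int(v*.64)+4,int(u*.64)-3:int(u*.64)+4].reshape(-1,3); print(nm,np.round(np.median(p,0)),np.round(p[:,2].max()),np.round(p[:,2].min()))
E
```

```text
[[402.17233732   0.         254.49388046]
 [  0.         402.17233732 193.0210823 ]
 [  0.           0.           1.        ]] [-0.06608463  0.          0.          0.          0.        ]
[[353.70407284   0.         253.0124451 ]
 [  0.         353.70407284 187.0273321 ]
 [  0.           0.           1.        ]]
up1 [439. 133.  46.] 1137.0 42.0
up2 [ 438. -236.   44.] 52.0 11.0
d1 [424.  44.  46.] 50.0 41.0
d2 [430. -57.  46.] 50.0 41.0
fl [421. 241.  75.] 78.0 71.0
box [ 461. -374.   70.] 76.0 64.0
tray [625.  19.  18.] 22.0 12.0
rim [563. 178.  28.] 33.0 -4.0
bowl [545. 453.   5.] 10.0 -1.0
```

View pics/crop1.png

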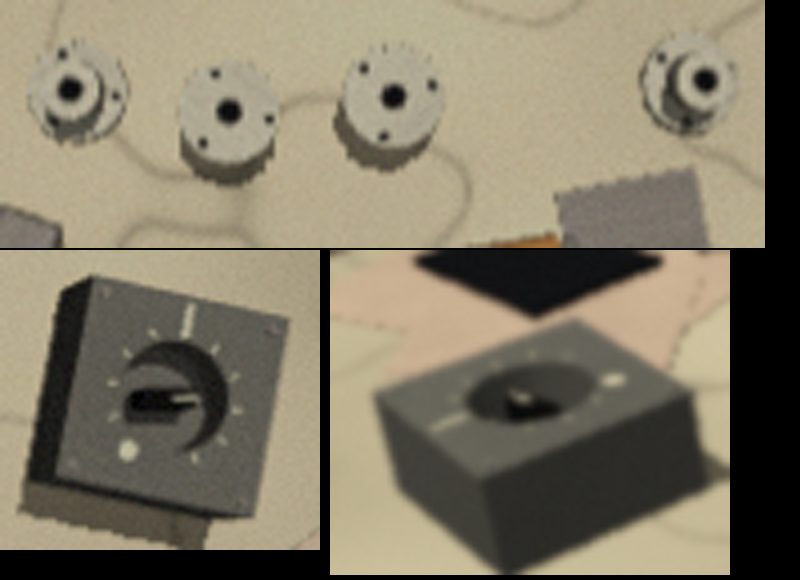

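```bash
cat >> h.py <<'E'
def blobs(mask,amin=3):
    n,l,st,ce=cv2.connectedComponentsWithStats(mask.astype(np.uint8))
    return [(ce[i],st[i]) for i in range(1,n) if st[i,4]>=amin]
def tri(c1,u1,c2,u2):
    o1,d1=ray(c1,[u1]); o2,d2=ray(c2,[u2]); d1=d1[0];d2=d2[0]
    A=np.c_[d1,-d2]; s=np.linalg.lstsq(A,o2-o1,rcond=None)[0]
    p=o1+d1*s[0]; q=o2+d2*s[1]; return (p+q)/2,np.linalg.norm(p-q)
E
python3 - <<'E'
from h import *
o=load("a0"); c=o["top"]; s=o["scene"]
C=cloud(c); S=cloud(s)
X,Y,Z=C[...,0],C[...,1],C[...,2]
def rect(m,nm):
    m=cv2.morphologyEx(m.astype(np.uint8),cv2.MORPH_OPEN,np.ones((2,2),np.uint8))>0
    r=cv2.minAreaRect(C[m][:,:2].astype(np.float32)); print(nm,np.round(r[0],1),np.round(r[1],1),round(r[2],2),np.round(np.median(C[m][:,2]),1))
rect((X>520)&(X<720)&(Y>-130)&(Y<200)&(Z>25)&(Z<36),"tray cloud")
rect((X>380)&(X<620)&(Y>-480)&(Y<-280)&(Z>62)&(Z<78),"box cloud")
# colour contour tray outer
def contour(c,mask,z,nm,seed):
    n,l=cv2.connectedComponents(mask.astype(np.uint8)); k=l[seed[1],seed[0]]
    cs,_=cv2.findContours((l==k).astype(np.uint8),cv2.RETR_EXTERNAL,cv2.CHAIN_APPROX_NONE)
    ct=max(cs,key=cv2.contourArea); P=onplane(c,ct[:,0],z)[:,:2].astype(np.float32)
    r=cv2.minAreaRect(P); print(nm,k,np.round(r[0],1),np.round(r[1],1),round(r[2],2))
im=c["image"].astype(int); hsv=cv2.cvtColor(c["image"],cv2.COLOR_BGR2HSV)
print("tray px",hsv[160,187],"bench",hsv[170,180],"floor",hsv[137,243],"box",hsv[195,390],hsv[150,420])
contour(c,hsv[...,2]<90,18,"tray floor",(243,137))
for nm,cc,cl in (("top",c,C),("scene",s,S)):
    h=cv2.cvtColor(cc["image"],cv2.COLOR_BGR2HSV)
    x,y,z=cl[...,0],cl[...,1],cl[...,2]
    m=(h[...,2]<75)&(x>380)&(x<480)&(y>-280)&(y<220)&(z>30)&(z<60)
    for ce,st in blobs(m,2): print(nm,"dark",np.round(ce,1),st[4],np.round(onplane(cc,[ce],46)[0],1))
E
```

```text
tray cloud [551.   15.2] [279.5 324.9] 6.23 28.8
box cloud [ 498.7 -252.2] [166.9 523.8] 0.91 69.3
tray px [ 33  38 188] bench [ 20  58 180] floor [13 31 57] box [18 33 94] [ 22  56 178]
tray floor 209 [625.7  21.8] [ 98.9 283.7] 6.27
top dark [341.4 202.5] 17 [ 436.1 -246.9   46. ]
top dark [200.2 204.4] 17 [437.7 137.6  46. ]
top dark [272. 206.] 21 [430.  -56.9  46. ]
top dark [235.3 209.3] 18 [422.7  42.7  46. ]
scene dark [181. 166.] 3 [ 437.5 -247.4   46. ]
scene dark [237.2 184.6] 5 [431.4 -55.9  46. ]
scene dark [270.3 194.6] 7 [424.5  41.8  46. ]
scene dark [301.5 209.8] 10 [440.1 137.5  46. ]
```

```bash
python3 - <<'E'
from h import *
o=load("a0"); c=o["top"]; s=o["scene"]
T={'U2':((341.4,202.5),(181,166)),'U1':((200.2,204.4),(301.5,209.8)),'D2':((272,206),(237.2,184.6)),'D1':((235.3,209.3),(270.3,194.6))}
for k,(a,b) in T.items():
    p,e=tri(c,a,s,b); print(k,np.round(p,1),round(e,1))
for nm,cc in (("top",c),("scene",s)):
    g=cc["image"].min(2); cl=cloud(cc); x,y,z=np.moveaxis(cl,2,0)
    reg=(x>395)&(x<600)&(y>-490)&(y<-300)&(z>38)&(z<80)
    print(nm)
    for ce,st in blobs(reg&(g>120),2):
        print(np.round(ce,1),st[2:],np.round(onplane(cc,[ce],70)[0,:2],1),np.round(onplane(cc,[ce],62)[0,:2],1),np.round(np.median(cl[int(ce[1]),int(ce[0])],),1))
    m=(reg&(z>62)&(g<135)).astype(np.uint8); m=cv2.morphologyEx(m,cv2.MORPH_OPEN,np.ones((3,3),np.uint8))
    cs,_=cv2.findContours(m,cv2.RETR_EXTERNAL,cv2.CHAIN_APPROX_NONE); ct=max(cs,key=cv2.contourArea)
    r=cv2.minAreaRect(onplane(cc,ct[:,0],70)[:,:2].astype(np.float32)); print("box",r)
    # dark knob
    w=(x>450)&(x<540)&(y>-440)&(y<-350)&(g<25)
    mm=blobs(w,20); print([ (np.round(ce,1),st) for ce,st in mm])
E
```

```text
U2 [ 436.4 -247.6   45.3] 1.2
U1 [438.  137.4  44.6] 1.2
D2 [430.  -56.9  44.8] 0.1
D1 [423.2  42.1  45.2] 1.7
top
[411.5 158. ] [ 3  8 13] [ 552.7 -437.7] [ 553.7 -441. ] 69.4
[396.5 189.6] [ 4  5 17] [ 467.3 -392.6] [ 467.8 -395.6] 69.9
[413.  191.5] [1 2 2] [ 461.5 -438.2] [ 461.9 -441.6] 69.6
box ((503.5289001464844, -424.9893493652344), (143.54466247558594, 139.9270477294922), 76.96013641357422)
[(array([380.4, 168.6]), array([378, 164,   6,  12,  30], dtype=int32)), (array([403.1, 177.3]), array([397, 175,  14,   6,  55], dtype=int32)), (array([377., 180.]), array([375, 176,   6,   9,  26], dtype=int32))]
scene
[128.5 138. ] [2 1 2] [ 422.9 -477.9] [ 412.4 -491.2] 70.2
[136.3 150.4] [4 2 7] [ 468.7 -394.2] [ 459.  -406.2] 69.6
box ((509.2467346191406, -421.2369384765625), (156.6609649658203, 145.80264282226562), 76.35352325439453)
[(array([120. , 156.7]), array([116, 155,   9,   4,  21], dtype=int32))]
```

```bash
python3 - <<'E'
from h import *
o=load("a0"); c=o["top"]; s=o["scene"]
for nm,cc in (("top",c),("scene",s)):
    u=proj(cc,[[503.5,-425,62]])[0]; print(nm,u)
    x0,y0=int(u[0])-16,int(u[1])-13
    cr=cc["image"][y0:y0+26,x0:x0+32]
    print("crop origin",x0,y0)
    cv2.imwrite(f"pics/knob_{nm}.png",cv2.resize(cr,None,fx=18,fy=18,interpolation=cv2.INTER_NEAREST))
    if nm=="top": print(cr.min(2)[6:22])
E
```

```text
top [406.50479582 176.37790769]
crop origin 390 163
[[ 83  84  78  78  78  77  69  54  54  65  85  81  78  78  82  82  66  56
   48  38  41  40  36  33  29  27  21  24  31  48  65  81]
 [ 80  81  83  77  75  73  69  76  82  82  81  79  77  82  87  84  84  84
   62  54  47  39  38  37  27  28  25  24  23  30  64  83]
 [ 81  77  79  86  78  77  82  82  84  81  82  82  81  85  77  80  84  84
   81  82  70  46  39  37  33  28  28  22  25  26  46  72]
 [ 80  81  99  98  91  74  86  83  80  81  84  83  81  82  82  83  78  85
   86  84  80  67  52  37  40  24  25  27  26  24  32  69]
 [ 81  86 115 119  99  78  80  78  85  77  82  76  73  68  75  76  76  77
   74  77  73  76  56  42  39  34  31  29  15  24  22  45]
 [ 78  78  81  84  77  80  83  76  72  68  61  49  49  48  50  51  55  48
   47  49  49  55  50  32  34  37  28  25  34  26  25  44]
 [ 80  84  81  78  78  80  72  59  33  20  10  20  14  21  22  14  16  21
   28  30  33  35  48  45  39  37  26  22  21  24  25  37]
 [ 84  83  85  76  79  74  64  32   0   2   0  16  19   7  10  11  13  26
   55  73  74  84  91  92  73  43  33  25  
[... 434 characters left out ...]
91  76  44  34  28  30  25  28  30  26  27  28  25  25
   24  32  46  60  78  82  82  81  47  30  25  23  22  46]
 [ 83  82  96 111 101  75  41  36  36  40  38  36  38  38  36  40  39  38
   41  51  73  82  83  84  83  80  48  25  23  29  26  64]
 [ 84  80 103  98  86  77  51  34  37  36  40  34  42  41  35  38  43  35
   46  67  79  83  86  83  80  62  39  22  24  27  42  73]
 [ 83  81  85  85  82  78  69  61  58  56  56  57  59  62  55  61  53  58
   58  70  85  84  81  81  83  57  30  28  27  35  55  77]
 [ 81  81  80  79  84  85  76  72  83  79  80  78  82  85  79  80  84  82
   82  83  80  85  84  86  77  46  36  30  24  46  74  83]]
scene [121.04835827 154.97382412]
crop origin 105 141
```

View pics/knob_top.png

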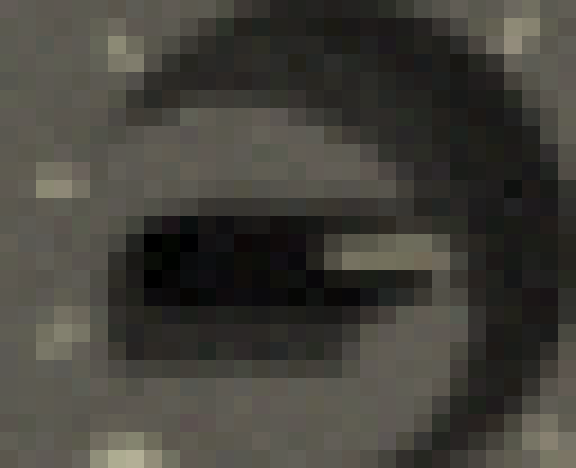

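```bash
python3 - <<'E'
from h import *
o=load("a0"); c=o["top"]
P=onplane(c,[(408,176.56),(414.5,176.5),(400,176.5)],62)[:,:2]; print(P)
d=P[1]-P[0]; print(np.degrees(np.arctan2(d[1],d[0])))
d=P[1]-[503.5,-425]; print(np.degrees(np.arctan2(d[1],d[0])),np.linalg.norm(d))
E
```

```text
[[ 502.9408228  -429.16460785]
 [ 502.83962581 -447.39791225]
 [ 503.4327312  -406.81712141]]
-90.31799505772894
-91.68880453933724 22.407645282793567
```

View pics/knob_scene.png

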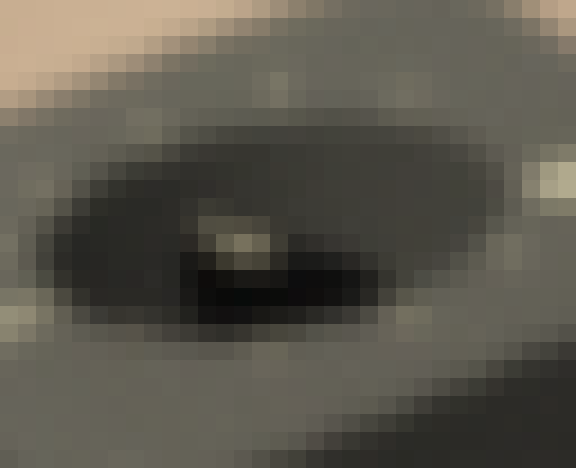

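```bash
cat > go.py <<'E'
import sys, numpy as np
from scipy.spatial.transform import Rotation as R
from bench import r
# usage: go.py x y z yawdeg(tool y dir, world)
s=r.sense(); q=R.from_quat(s["tool_rot"]); p=np.array(s["eef_pos"])
yv=q.apply([0,1,0]); yaw=np.degrees(np.arctan2(yv[1],yv[0]))
print("t",round(s["t"],2),"p",np.round(p,1),"yaw",round(yaw,1),"q",np.round(np.degrees(s["qpos"]),0),"F",np.round(s["force"],1),"open mm",round(s["opening"]*85.4,1))
if len(sys.argv)>1:
    a=[float(v) for v in sys.argv[1:]]
    print("shift cm (tool)",np.round(q.inv().apply(np.array(a[:3])-p)/10,2))
    if len(a)>3:
        yt=a[3]; y=np.radians(yt); M=np.c_[[-np.sin(y),np.cos(y),0],[np.cos(y),np.sin(y),0],[0,0,-1]]
        print("local rv units",np.round((q.inv()*R.from_matrix(M)).as_rotvec(degrees=True)/6,2),"simple rz units",round((yaw-yt)/6,2))
E
python3 go.py 503.5 -425 150 -180.5
```

```text
t 0.1 p [ 257.4 -568.8  247.1] yaw -65.7 q [-72.  12.  93.   0.  75.  -6.] F [-0.2  0.9 -0.9] open mm 85.4
shift cm (tool) [28.35 -2.93  9.72]
local rv units [-0.02  0.02 19.14] simple rz units 19.14
```

servo_tool(increments=[[3.2, [4.72, -0.5, 1.6], [0, 0, 0]], [3.2, [4.72, -0.5, 1.6], [0, 0, 0]], [3.2, [4.72, -0.5, 1.6], [0, 0, 0]], [3.2, [4.72, -0.5, 1.6], [0, 0, 0]], [3.2, [4.72, -0.5, 1.6], [0, 0, 0]], [3.2, [4.72, -0.5, 1.6], [0, 0, 0]], [3.2, [0, 0, 0], [0, 0, 1.5]], [3.2, [0, 0, 0], [0, 0, 1.5]], [3.2, [0, 0, 0], [0, 0, 1.5]], [3.2, [0, 0, 0], [0, 0, 1.5]], [3.2, [0, 0, 0], [0, 0, 1.5]], [3.2, [0, 0, 0], [0, 0, 1.5]]], squeeze=40)

```text
t: 1.6
eef_pos: [502.9, -425.0, 151.5]
tool_rot: [0.966, -0.258, -0.001, -0.0]
force: [-0.0, 0.3, -0.9]
opening: 0.376
```

servo_tool(increments=[[3.2, [0, 0, 0], [0, 0, 1.5]], [3.2, [0, 0, 0], [0, 0, 1.5]], [3.2, [0, 0, 0], [0, 0, 1.5]], [3.2, [0, 0, 0], [0, 0, 1.5]], [3.2, [0, 0, 0], [0, 0, 1.5]], [3.2, [0, 0, 0], [0, 0, 1.5]], [3.2, [0, 0, 0], [0, 0, 1.1]], [3.2, [0, 0, 0], [0, 0, 0]], [3.2, [0, 0, 0], [0, 0, 0]]])

```text
t: 2.72
eef_pos: [503.1, -425.2, 151.9]
tool_rot: [-0.706, 0.708, 0.0, 0.0]
force: [0.4, -0.4, 0.8]
opening: 0.372
```

```bash
python3 go.py 503.5 -425 100 -180.5; python3 -c "
from h import *
o=snap('a1')
cv2.imwrite('pics/a1c.png',cv2.resize(o['scene']['image'][60:200,50:200],None,fx=4,fy=4,interpolation=cv2.INTER_CUBIC))"
```

```text
t 2.73 p [ 503.1 -425.2  151.9] yaw 179.8 q [-46.  22.  92.   0.  67. 134.] F [ 0.4 -0.4  0.8] open mm 31.8
shift cm (tool) [-0.02 -0.04  5.19]
local rv units [0.   0.01 0.06] simple rz units 60.06
```

View pics/a1c.png

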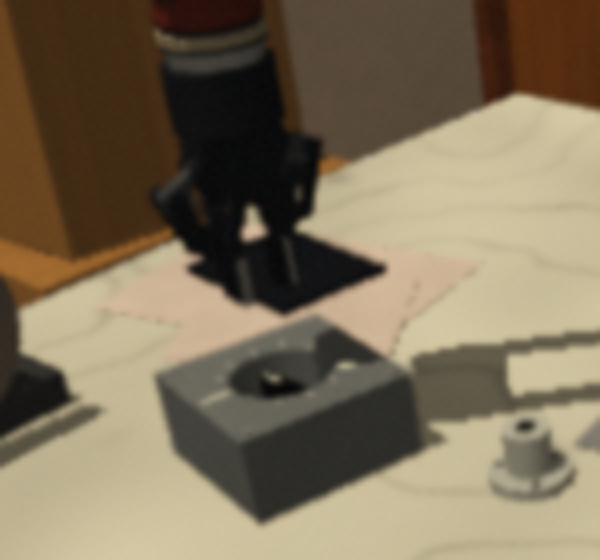

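servo_tool(increments=[[3.2, [-0.02, -0.04, 1.8], [0, 0, 0]], [3.2, [0, 0, 1.8], [0, 0, 0]], [3.2, [0, 0, 1.8], [0, 0, 0]], [3.2, [0, 0, 1.8], [0, 0, 0]], [3.2, [0, 0, 1.0], [0, 0, 0]], [3.2, [0, 0, 0.7], [0, 0, 0]], [3.2, [0, 0, 0], [0, 0, 0]]])

```text
t: 3.7
eef_pos: [503.6, -425.1, 62.9]
tool_rot: [-0.705, 0.709, 0.0, -0.0]
force: [-0.6, 0.1, -0.7]
opening: 0.375
```

servo_tool(increments=[[1.0, [0, 0, 0], [0, 0, 0]], [1.0, [0, 0, 0], [0, 0, 0]], [1.0, [0, 0, 0], [0, 0, 0]], [1.0, [0, 0, 0], [0, 0, 0]]])

```text
t: 4.2
eef_pos: [503.4, -425.7, 64.3]
tool_rot: [-0.706, 0.709, -0.0, -0.0]
force: [-4.6, -0.0, 6.6]
opening: 0.156
```

servo_tool(increments=[[0.8, [0, 0, 0], [0, 0, -1.4]], [0.8, [0, 0, 0], [0, 0, -1.4]], [0.8, [0, 0, 0], [0, 0, -1.4]], [0.8, [0, 0, 0], [0, 0, -1.4]], [0.8, [0, 0, 0], [0, 0, -1.4]], [0.8, [0, 0, 0], [0, 0, -1.4]], [0.8, [0, 0, 0], [0, 0, -1.4]], [0.8, [0, 0, 0], [0, 0, -1.4]], [0.8, [0, 0, 0], [0, 0, -1.4]], [0.8, [0, 0, 0], [0, 0, -1.4]], [0.8, [0, 0, 0], [0, 0, -1.4]], [0.8, [0, 0, 0], [0, 0, -1.4]]])

```text
t: 5.7
eef_pos: [503.3, -425.7, 64.3]
tool_rot: [0.996, 0.094, -0.0, 0.0]
force: [-5.1, 0.4, 5.8]
opening: 0.149
```

servo_tool(increments=[[0.8, [0, 0, 0], [0, 0, -1.4]], [0.8, [0, 0, 0], [0, 0, -1.4]], [0.8, [0, 0, 0], [0, 0, -1.4]], [0.8, [0, 0, 0], [0, 0, -1.4]], [0.8, [0, 0, 0], [0, 0, -1.4]], [0.8, [0, 0, 0], [0, 0, -1.4]], [0.8, [0, 0, 0], [0, 0, -1.4]], [0.8, [0, 0, 0], [0, 0, -1.4]], [0.8, [0, 0, 0], [0, 0, -1.4]], [0.8, [0, 0, 0], [0, 0, -1.4]], [0.8, [0, 0, 0], [0, 0, -1.4]], [0.8, [0, 0, 0], [0, 0, 0]]])

```text
t: 7.2
eef_pos: [503.3, -425.8, 64.3]
tool_rot: [0.622, 0.783, -0.001, -0.0]
force: [-4.8, 0.1, 5.9]
opening: 0.151
```

```bash
python3 go.py 503.5 -425 62 46
```

```text
t 7.2 p [ 503.3 -425.8   64.3] yaw 13.0 q [-46.  28.  94.  -0.  58. -59.] F [-4.8  0.1  5.9] open mm 12.9
shift cm (tool) [0.08 0.03 0.23]
local rv units [-0.01  0.   -5.5 ] simple rz units -5.5
```

servo_tool(increments=[[0.8, [0, 0, 0], [0, 0, -1.4]], [0.8, [0, 0, 0], [0, 0, -1.4]], [0.8, [0, 0, 0], [0, 0, -1.4]], [0.8, [0, 0, 0], [0, 0, -0.6]], [0.8, [0, 0, 0], [0, 0, -0.5]], [0.8, [0, 0, 0], [0, 0, -0.2]], [0.8, [0, 0, 0], [0, 0, 0]]])

```text
t: 8.07
eef_pos: [503.4, -425.8, 64.3]
tool_rot: [0.375, 0.927, -0.001, -0.0]
force: [-3.7, 0.3, 4.9]
opening: 0.15
```

```bash
python3 go.py 503.5 -425 62 46; python3 -c "
from bench import r
print(r.sense()['wrist_torque'])"
```

```text
t 8.07 p [ 503.4 -425.8   64.3] yaw 46.0 q [-46.  28.  94.  -0.  58. -92.] F [-3.7  0.3  4.9] open mm 12.9
shift cm (tool) [0.05 0.07 0.23]
local rv units [-0.01  0.   -0.  ] simple rz units -0.0
[7.69273889e-04 8.32515946e-01 4.39064288e-02]
```

servo_tool(increments=[[0.8, [0, 0, 0], [0, 0, -0.25]], [0.8, [0, 0, 0], [0, 0, -0.25]], [0.8, [0, 0, 0], [0, 0, 0]]])

```text
t: 8.45
eef_pos: [503.4, -425.9, 64.3]
tool_rot: [0.352, 0.936, -0.0, 0.0]
force: [-4.9, 0.3, 6.0]
opening: 0.153
```

```bash
python3 go.py; python3 -c "
from bench import r
print(r.sense()['wrist_torque'])"
```

```text
t 8.45 p [ 503.4 -425.9   64.3] yaw 48.8 q [-46.  28.  94.  -0.  58. -95.] F [-4.9  0.3  6. ] open mm 13.0
[-0.04377242  0.82317657 -0.66386911]
```

servo_tool(increments=[[3.2, [0, 0, 0], [0, 0, 0]], [3.2, [0, 0, 0], [0, 0, 0]], [3.2, [0, 0, 0], [0, 0, 0]], [3.2, [0, 0, -2], [0, 0, 0]], [3.2, [0, 0, -4], [0, 0, 0]], [3.2, [0, 0, -4], [0, 0, 0]], [3.2, [0, 0, -2], [0, 0, 0]], [3.2, [0, 0, 0], [0, 0, 0]]])

```text
t: 9.45
eef_pos: [504.9, -426.3, 186.3]
tool_rot: [0.351, 0.937, -0.001, 0.002]
force: [-0.5, 0.4, 0.6]
opening: 0.376
```

```bash
python3 go.py 436.7 -247.3 184 6.3;  python3 -c "
from h import *
o=snap('a2')
cv2.imwrite('pics/a2c.png',cv2.resize(o['scene']['image'][90:220,80:340],None,fx=3,fy=3,interpolation=cv2.INTER_CUBIC))"
```

```text
t 9.45 p [ 504.9 -426.3  186.3] yaw 48.9 q [-46.  20.  90.   0.  70. -95.] F [-0.5  0.4  0.6] open mm 32.1
shift cm (tool) [16.9   9.02  0.13]
local rv units [0.01 0.05 7.11] simple rz units 7.11
```

View pics/a2c.png

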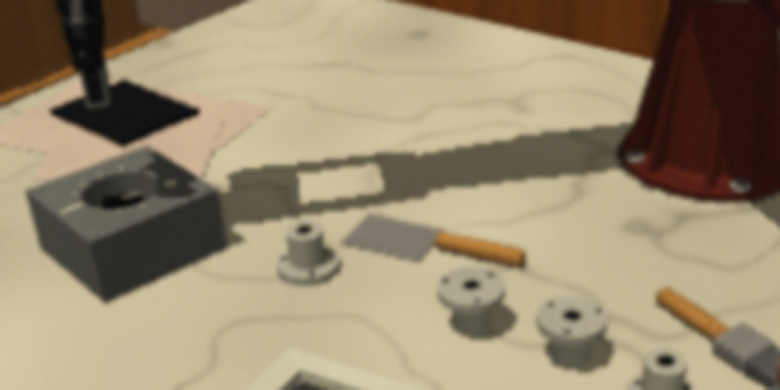

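servo_tool(increments=[[5.8, [4.22, 2.25, 0], [0, 0, 0]], [5.8, [4.22, 2.25, 0], [0, 0, 0]], [5.8, [4.22, 2.25, 0], [0, 0, 0]], [5.8, [4.22, 2.25, 0.1], [0, 0, 0]], [5.8, [0, 0, 0], [0, 0, 1.42]], [5.8, [0, 0, 0], [0, 0, 1.42]], [5.8, [0, 0, 0], [0, 0, 1.42]], [5.8, [0, 0, 0], [0, 0, 1.42]], [5.8, [0, 0, 0], [0, 0, 1.43]], [5.8, [0, 0, 0], [0, 0, 0]]])

```text
t: 10.8
eef_pos: [434.2, -245.5, 180.0]
tool_rot: [0.667, 0.745, -0.0, -0.002]
force: [-0.4, -0.6, 0.0]
opening: 0.68
```

```bash
python3 go.py 436.7 -247.3 30 6.3;  python3 -c "
from h import *
o=snap('a3')
cv2.imwrite('pics/a3c.png',cv2.resize(o['scene']['image'][40:200,80:280],None,fx=3,fy=3,interpolation=cv2.INTER_CUBIC))
cv2.imwrite('pics/a3t.png',cv2.resize(o['top']['image'][130:240,180:440],None,fx=3,fy=3,interpolation=cv2.INTER_CUBIC))"
```

```text
t 10.8 p [ 434.2 -245.5  180. ] yaw 6.4 q [-38.   1. 113.   0.  66. -44.] F [-0.4 -0.6  0. ] open mm 58.1
shift cm (tool) [-0.25  0.27 15.  ]
local rv units [-0.03 -0.03  0.01] simple rz units 0.01
```

View pics/a3c.png

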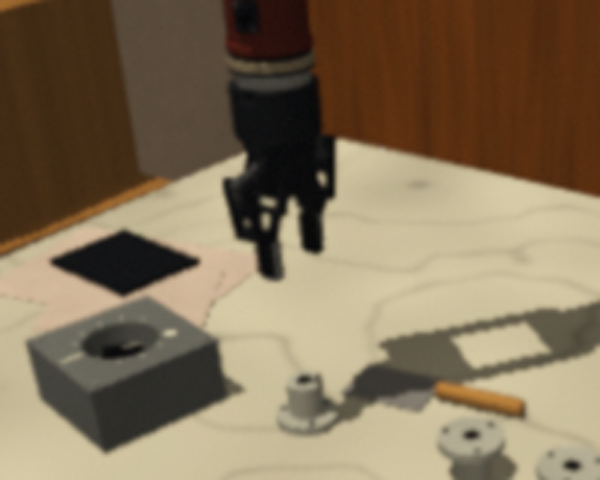

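View pics/a3t.png

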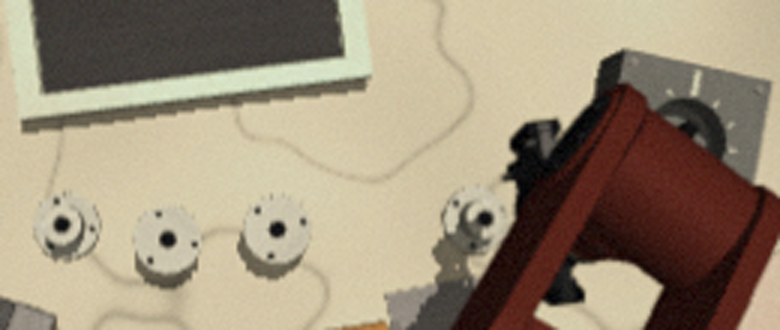

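servo_tool(increments=[[5.8, [-0.25, 0.27, 3.5], [0, 0, 0]], [5.8, [0, 0, 3.5], [0, 0, 0]], [5.8, [0, 0, 3.0], [0, 0, 0]], [5.8, [0, 0, 2.5], [0, 0, 0]], [5.8, [0, 0, 1.5], [0, 0, 0]], [5.8, [0, 0, 0.8], [0, 0, 0]], [5.8, [0, 0, 0], [0, 0, 0]]])

```text
t: 11.78
eef_pos: [438.5, -248.6, 34.2]
tool_rot: [0.667, 0.745, -0.0, -0.0]
force: [-0.3, -0.6, -0.3]
opening: 0.675
```

```bash
python3 go.py 436.7 -247.3 30 6.3
```

```text
t 11.78 p [ 438.5 -248.6   34.2] yaw 6.3 q [-38.  15. 116.   0.  49. -44.] F [-0.3 -0.6 -0.3] open mm 57.7
shift cm (tool) [ 0.15 -0.16  0.42]
local rv units [-0. -0. -0.] simple rz units -0.0
```

servo_tool(increments=[[2.8, [0, 0, 0], [0, 0, 0]], [2.8, [0, 0, 0], [0, 0, 0]], [2.8, [0, 0, 0], [0, 0, 0]], [2.8, [0, 0, 0], [0, 0, 0]], [2.8, [0, 0, 0], [0, 0, 0]]])

```text
t: 12.4
eef_pos: [439.2, -249.4, 35.5]
tool_rot: [0.667, 0.745, -0.0, 0.001]
force: [-1.7, -0.4, 6.2]
opening: 0.41
```

```bash
python3 go.py 436.7 -247.3 30 6.3
```

```text
t 12.4 p [ 439.2 -249.4   35.5] yaw 6.3 q [-38.  15. 116.  -0.  49. -44.] F [-1.7 -0.4  6.2] open mm 35.0
shift cm (tool) [ 0.24 -0.23  0.55]
local rv units [ 0.01  0.01 -0.  ] simple rz units -0.0
```

servo_tool(increments=[[2.8, [0, 0, -1.0], [0, 0, 0]], [2.8, [0, 0, -3], [0, 0, 0]], [2.8, [0, 0, -4], [0, 0, 0]], [2.8, [0, 0, -2], [0, 0, 0]], [2.8, [0, 0, 0], [0, 0, 0]]], squeeze=50)

```text
t: 13.02
eef_pos: [439.7, -249.4, 136.2]
tool_rot: [0.667, 0.745, 0.0, 0.002]
force: [0.5, 0.2, -2.9]
opening: 0.407
```

```bash
python3 go.py 634.7 -62 110 6.3
```

```text
t 13.03 p [ 439.7 -249.4  136.2] yaw 6.3 q [-38.   5. 114.   0.  61. -44.] F [ 0.5  0.2 -2.9] open mm 34.7
shift cm (tool) [16.5  21.43  2.65]
local rv units [ 0.03  0.03 -0.  ] simple rz units -0.0
```

servo_tool(increments=[[2.8, [2.0, 2.6, 0], [0, 0, 0]], [2.8, [2.75, 3.57, 0], [0, 0, 0]], [2.8, [2.75, 3.57, 0.5], [0, 0, 0]], [2.8, [2.75, 3.57, 0.5], [0, 0, 0]], [2.8, [2.75, 3.57, 0.5], [0, 0, 0]], [2.8, [2.25, 2.9, 0.5], [0, 0, 0]], [2.8, [1.25, 1.65, 0.5], [0, 0, 0]], [2.8, [0, 0, 0], [0, 0, 0]], [2.8, [0, 0, 0], [0, 0, 0]]])

```text
t: 14.15
eef_pos: [632.2, -61.8, 108.4]
tool_rot: [0.667, 0.745, -0.001, -0.001]
force: [-0.4, -0.6, -1.9]
opening: 0.403
```

```bash
python3 go.py 634.7 -62 57 6.3;  python3 -c "
from h import *
o=snap('a4')
cv2.imwrite('pics/a4c.png',cv2.resize(o['scene']['image'][100:300,110:330],None,fx=3,fy=3,interpolation=cv2.INTER_CUBIC))"
```

```text
t 14.15 p [632.2 -61.8 108.4] yaw 6.3 q [-12.  22.  96.  -0.  62. -18.] F [-0.4 -0.6 -1.9] open mm 34.4
shift cm (tool) [-0.04  0.26  5.14]
local rv units [-0.02 -0.   -0.01] simple rz units -0.01
```

View pics/a4c.png

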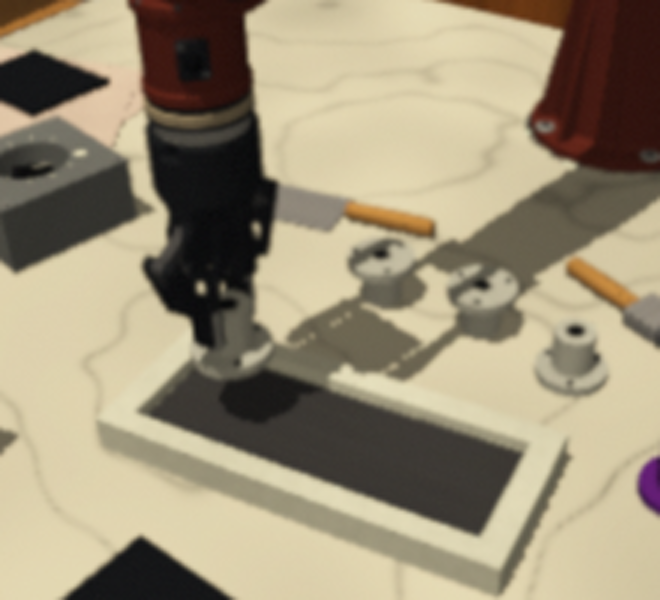

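servo_tool(increments=[[2.8, [-0.04, 0.26, 1.5], [0, 0, 0]], [2.8, [0, 0, 1.5], [0, 0, 0]], [2.8, [0, 0, 1.0], [0, 0, 0]], [2.8, [0, 0, 0.7], [0, 0, 0]], [2.8, [0, 0, 0.3], [0, 0, 0]], [2.8, [0, 0, 0], [0, 0, 0]]])

```text
t: 15.0
eef_pos: [636.1, -61.3, 59.2]
tool_rot: [0.667, 0.745, -0.0, -0.0]
force: [0.6, 0.3, -1.9]
opening: 0.404
```

```bash
python3 go.py 634.7 -62 54 6.3
```

```text
t 15.0 p [636.1 -61.3  59.2] yaw 6.3 q [-12.  26.  97.  -0.  57. -18.] F [ 0.6  0.3 -1.9] open mm 34.5
shift cm (tool) [-0.06 -0.15  0.52]
local rv units [-0. -0. -0.] simple rz units -0.0
```

servo_tool(increments=[[2.8, [0, -0.1, 0.2], [0, 0, 0]], [2.8, [0, 0, 0.2], [0, 0, 0]], [2.8, [0, 0, 0.1], [0, 0, 0]], [2.8, [0, 0, 0], [0, 0, 0]]])

```text
t: 15.5
eef_pos: [635.0, -61.4, 54.2]
tool_rot: [0.667, 0.745, -0.0, -0.0]
force: [-0.3, 1.2, -2.6]
opening: 0.404
```

```bash
python3 go.py 634.7 -62 54 6.3
```

```text
t 15.5 p [635.  -61.4  54.2] yaw 6.3 q [-12.  27.  97.   0.  56. -18.] F [-0.3  1.2 -2.6] open mm 34.5
shift cm (tool) [-0.06 -0.04  0.02]
local rv units [-0. -0. -0.] simple rz units -0.0
```

servo_tool(increments=[[2.8, [0, 0, 0.1], [0, 0, 0]], [2.8, [0, 0, 0], [0, 0, 0]], [5.8, [0, 0, 0], [0, 0, 0]], [5.8, [0, 0, 0], [0, 0, 0]], [5.8, [0, 0, 0], [0, 0, 0]], [5.8, [0, 0, -2], [0, 0, 0]], [5.8, [0, 0, -4], [0, 0, 0]], [5.8, [0, 0, -3], [0, 0, 0]], [5.8, [0, 0, 0], [0, 0, 0]]])

```text
t: 16.62
eef_pos: [638.4, -62.1, 148.9]
tool_rot: [0.667, 0.745, 0.002, 0.004]
force: [-0.6, -0.0, 1.1]
opening: 0.676
```

```bash
python3 go.py 438 137.5 130 6.3
```

```text
t 16.62 p [638.4 -62.1 148.9] yaw 6.3 q [-12.  20.  95.  -0.  65. -18.] F [-0.6 -0.   1.1] open mm 57.8
shift cm (tool) [ 22.04 -17.75   1.66]
local rv units [ 0.09  0.03 -0.  ] simple rz units -0.0
```

Next is the other crown-up flange. I'll move above it and look there too, in case it has been knocked aside.

servo_tool(increments=[[5.8, [2.5, -2.0, 0], [0, 0, 0]], [5.8, [3.65, -2.95, 0], [0, 0, 0]], [5.8, [3.65, -2.95, 0], [0, 0, 0]], [5.8, [3.65, -2.95, 0], [0, 0, 0]], [5.8, [3.65, -2.95, 0], [0, 0, 0]], [5.8, [2.9, -2.35, 0], [0, 0, 0]], [5.8, [2.04, -1.6, 0], [0, 0, 0]], [5.8, [0, 0, 0], [0, 0, 0]], [5.8, [0, 0, 0], [0, 0, 0]]])

```text
t: 17.75
eef_pos: [435.0, 137.9, 143.3]
tool_rot: [0.667, 0.745, 0.0, 0.0]
force: [-0.4, 0.2, 0.4]
opening: 0.674
```

```bash
python3 go.py 438 137.5 34 6.3;  python3 -c "
from h import *
o=snap('a5')
cv2.imwrite('pics/a5c.png',cv2.resize(o['scene']['image'][120:300,80:340],None,fx=3,fy=3,interpolation=cv2.INTER_CUBIC))
cv2.imwrite('pics/a5t.png',cv2.resize(o['top']['image'][100:240,180:440],None,fx=3,fy=3,interpolation=cv2.INTER_CUBIC))"
```

```text
t 17.75 p [435.  137.9 143.3] yaw 6.3 q [  9.  -1. 120.  -0.  62.   3.] F [-0.4  0.2  0.4] open mm 57.5
shift cm (tool) [-0.07  0.29 10.93]
local rv units [ 0.  0. -0.] simple rz units -0.0
```

View pics/a5c.png

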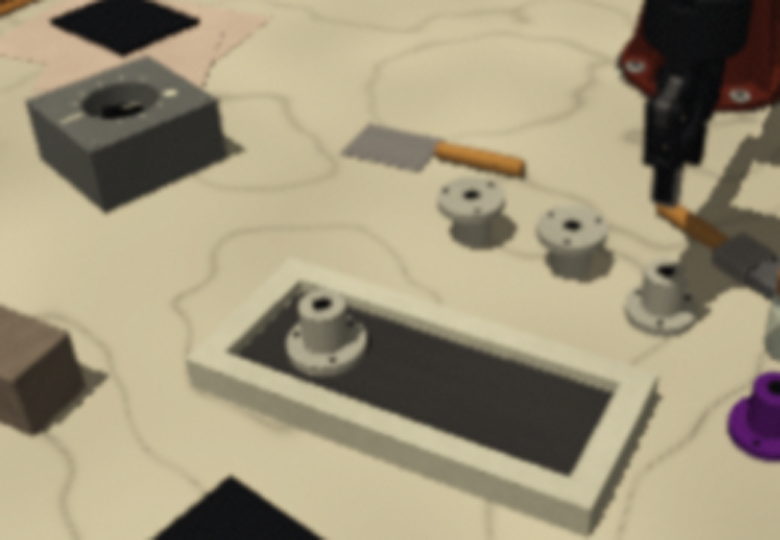

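View pics/a5t.png

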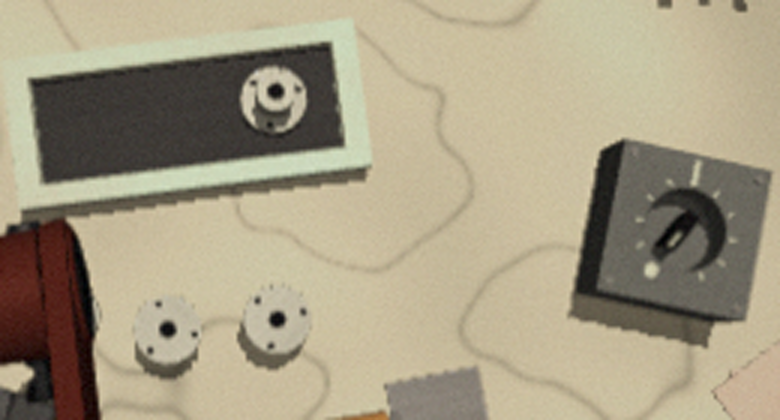

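Pointer sits at the off dot (top crop (652,268)) and the first up flange lies in the tray (272,95). The other up flange is still at its place (scene crop (667,270)), so I'll descend.

servo_tool(increments=[[5.8, [-0.07, 0.2, 3.0], [0, 0, 0]], [5.8, [0, 0, 3.0], [0, 0, 0]], [5.8, [0, 0, 2.5], [0, 0, 0]], [5.8, [0, 0, 1.5], [0, 0, 0]], [5.8, [0, 0, 0.6], [0, 0, 0]], [5.8, [0, 0, 0], [0, 0, 0]], [5.8, [0, 0, 0], [0, 0, 0]]])

```text
t: 18.73
eef_pos: [437.6, 137.9, 38.2]
tool_rot: [0.667, 0.745, 0.001, 0.001]
force: [0.5, 0.4, 0.7]
opening: 0.68
```

```bash
python3 go.py 438 137.5 34 6.3
```

```text
t 18.73 p [437.6 137.9  38.2] yaw 6.3 q [  9.  10. 122.  -0.  48.   2.] F [0.5 0.4 0.7] open mm 58.1
shift cm (tool) [-0.04  0.03  0.42]
local rv units [ 0.02 -0.   -0.  ] simple rz units -0.0
```

servo_tool(increments=[[2.8, [0, 0, 0], [0, 0, 0]], [2.8, [0, 0, 0], [0, 0, 0]], [2.8, [0, 0, 0], [0, 0, 0]], [2.8, [0, 0, 0], [0, 0, 0]], [2.8, [0, 0, 0], [0, 0, 0]]])

```text
t: 19.35
eef_pos: [437.7, 138.0, 38.4]
tool_rot: [0.667, 0.745, 0.001, 0.001]
force: [-0.8, -0.3, 5.5]
opening: 0.404
```

```bash
python3 go.py 438 137.5 34 6.3
```

```text
t 19.35 p [437.7 138.   38.4] yaw 6.3 q [  9.  10. 122.   0.  48.   2.] F [-0.8 -0.3  5.5] open mm 34.5
shift cm (tool) [-0.05  0.02  0.44]
local rv units [ 0.02 -0.   -0.  ] simple rz units -0.0
```

servo_tool(increments=[[2.8, [0, 0, -1.0], [0, 0, 0]], [2.8, [0, 0, -3], [0, 0, 0]], [2.8, [0, 0, -4], [0, 0, 0]], [2.8, [0, 0, -2], [0, 0, 0]], [2.8, [0, 0, 0], [0, 0, 0]]])

```text
t: 19.98
eef_pos: [437.7, 138.0, 139.0]
tool_rot: [0.667, 0.745, 0.002, 0.001]
force: [0.3, -1.2, -1.6]
opening: 0.405
```

```bash
python3 go.py 622.7 49 110 6.3
```

```text
t 19.98 p [437.7 138.  139. ] yaw 6.3 q [  9.  -1. 120.   0.  61.   2.] F [ 0.3 -1.2 -1.6] open mm 34.6
shift cm (tool) [-10.87  17.4    2.96]
local rv units [ 0.04 -0.   -0.  ] simple rz units -0.0
```

```bash
cat > meas.py <<'E'
import sys
from h import *
o=load(sys.argv[1]); c=np.array([625.7,21.8]); a=np.radians(6.27); ex=np.array([np.cos(a),np.sin(a)]); ey=np.array([-ex[1],ex[0]])
for nm in ("top","scene"):
    cc=o[nm]; cl=cloud(cc); h=cc["image"].max(2)
    x,y,z=np.moveaxis(cl,2,0); d=np.stack([x,y],-1)-c
    m=(h<75)&(abs(d@ex)<48)&(abs(d@ey)<140)&(z>50)&(z<78)
    for ce,st in blobs(m,3):
        p=onplane(cc,[ce],64)[0,:2]; print(nm,np.round(ce,1),st[4],np.round(p,1),"tray xy",np.round([(p-c)@ex,(p-c)@ey],1))
E
python3 meas.py a5
```

```text
top [271.4 130. ] 17 [634.8 -58.3] tray xy [  0.3 -80.7]
top [270. 137.] 3 [615.7 -54.3] tray xy [-18.2 -74.5]
scene [186.9 220.9] 14 [637.  -58.9] tray xy [  2.4 -81.5]
scene [194.3 227. ] 3 [644.4 -31.5] tray xy [ 12.7 -55. ]
```

servo_tool(increments=[[2.8, [-1.3, 2.1, 0], [0, 0, 0]], [2.8, [-1.8, 2.9, 0], [0, 0, 0]], [2.8, [-1.8, 2.9, 0.5], [0, 0, 0]], [2.8, [-1.8, 2.9, 0.6], [0, 0, 0]], [2.8, [-1.8, 2.9, 0.6], [0, 0, 0]], [2.8, [-1.4, 2.3, 0.6], [0, 0, 0]], [2.8, [-0.87, 1.4, 0.6], [0, 0, 0]], [2.8, [0, 0, 0], [0, 0, 0]], [2.8, [0, 0, 0], [0, 0, 0]]])

```text
t: 21.1
eef_pos: [620.0, 50.2, 107.5]
tool_rot: [0.667, 0.745, -0.001, -0.001]
force: [-0.3, 0.2, -2.1]
opening: 0.404
```

```bash
python3 go.py 622.6 50.1 60 6.3
```

```text
t 21.1 p [620.   50.2 107.5] yaw 6.3 q [-2. 21. 98.  0. 61. -8.] F [-0.3  0.2 -2.1] open mm 34.5
shift cm (tool) [-0.04  0.27  4.75]
local rv units [-0.02 -0.01 -0.  ] simple rz units -0.0
```

servo_tool(increments=[[2.8, [-0.04, 0.15, 1.5], [0, 0, 0]], [2.8, [0, 0, 1.5], [0, 0, 0]], [2.8, [0, 0, 1.0], [0, 0, 0]], [2.8, [0, 0, 0.5], [0, 0, 0]], [2.8, [0, 0, 0.3], [0, 0, 0]], [2.8, [0, 0, 0], [0, 0, 0]], [2.8, [0, 0, 0], [0, 0, 0]]])

```text
t: 21.98
eef_pos: [623.4, 49.4, 60.9]
tool_rot: [0.667, 0.745, 0.0, 0.0]
force: [0.1, -0.1, -1.5]
opening: 0.4
```

```bash
python3 go.py 622.6 50.1 56.4 6.3
```

```text
t 21.98 p [623.4  49.4  60.9] yaw 6.3 q [-2. 25. 99.  0. 56. -8.] F [ 0.1 -0.1 -1.5] open mm 34.2
shift cm (tool) [ 0.07 -0.07  0.45]
local rv units [ 0.01  0.   -0.  ] simple rz units -0.0
```

servo_tool(increments=[[2.8, [0.07, -0.07, 0.2], [0, 0, 0]], [2.8, [0, 0, 0.2], [0, 0, 0]], [2.8, [0, 0, 0.1], [0, 0, 0]], [2.8, [0, 0, 0], [0, 0, 0]], [2.8, [0, 0, 0], [0, 0, 0]]])

```text
t: 22.6
eef_pos: [622.2, 50.2, 56.5]
tool_rot: [0.667, 0.745, -0.0, -0.0]
force: [-2.8, 1.4, 4.7]
opening: 0.405
```

servo_tool(increments=[[5.8, [0, 0, 0], [0, 0, 0]], [5.8, [0, 0, 0], [0, 0, 0]], [5.8, [0, 0, 0], [0, 0, 0]], [5.8, [0, 0, -2], [0, 0, 0]], [5.8, [0, 0, -4], [0, 0, 0]], [7.8, [0, 0, -3], [0, 0, 0]], [7.8, [0, 0, 0], [0, 0, 0]]])

```text
t: 23.48
eef_pos: [625.5, 50.1, 150.7]
tool_rot: [0.667, 0.745, 0.003, 0.004]
force: [0.2, 0.6, 0.6]
opening: 0.911
```

```bash
python3 go.py 430 -57 140 6.3
```

```text
t 23.48 p [625.5  50.1 150.7] yaw 6.3 q [-2. 18. 97.  0. 65. -8.] F [0.2 0.6 0.6] open mm 77.8
shift cm (tool) [ -8.5  -20.61   0.89]
local rv units [ 0.09  0.01 -0.  ] simple rz units -0.0
```

servo_tool(increments=[[7.8, [-1.0, -2.4, 0], [0, 0, 0]], [7.8, [-1.4, -3.4, 0], [0, 0, 0]], [7.8, [-1.4, -3.4, 0], [0, 0, 0]], [7.8, [-1.4, -3.4, 0], [0, 0, 0]], [7.8, [-1.4, -3.4, 0], [0, 0, 0]], [7.8, [-1.1, -2.7, 0], [0, 0, 0]], [7.8, [-0.8, -1.8, 0], [0, 0, 0]], [7.8, [0, 0, 0], [0, 0, 0]], [7.8, [0, 0, 0], [0, 0, 0]]])

```text
t: 24.6
eef_pos: [428.4, -56.8, 145.6]
tool_rot: [0.667, 0.745, 0.0, 0.0]
force: [-0.0, 0.5, -0.2]
opening: 0.912
```

```bash
python3 go.py 430 -57 36 6.3;  python3 -c "
from h import *
o=snap('a6')
cv2.imwrite('pics/a6c.png',cv2.resize(o['scene']['image'][90:290,110:340],None,fx=3,fy=3,interpolation=cv2.INTER_CUBIC))"; python3 meas.py a6
```

```text
t 24.6 p [428.4 -56.8 145.6] yaw 6.3 q [-17.  -5. 123.   0.  62. -23.] F [-0.   0.5 -0.2] open mm 77.9
shift cm (tool) [-0.04  0.14 10.96]
local rv units [ 0.01  0.   -0.01] simple rz units -0.01
top [271.4 130. ] 17 [634.8 -58.3] tray xy [  0.3 -80.7]
top [231.2 135.2] 19 [622.3  50.3] tray xy [-0.2 28.7]
scene [186.9 220.9] 12 [636.9 -58.8] tray xy [  2.3 -81.4]
scene [229.9 234.9] 14 [624.2  49.8] tray xy [ 1.5 28. ]
```

View pics/a6c.png

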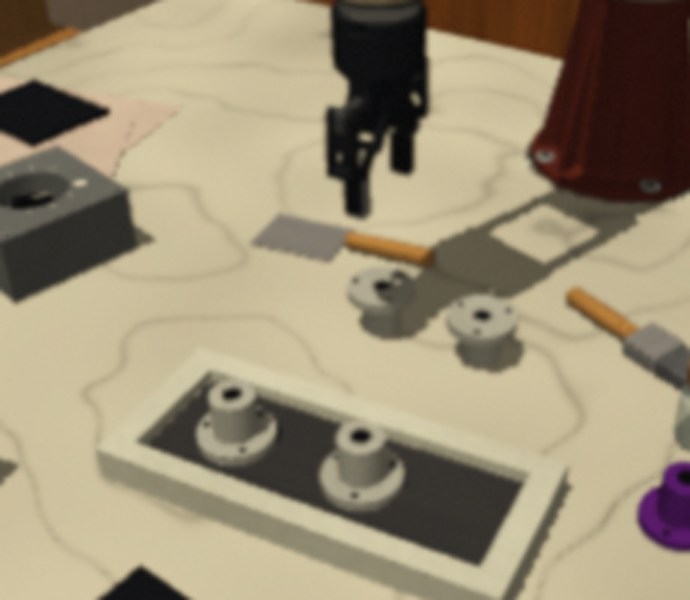

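servo_tool(increments=[[7.8, [-0.04, 0.1, 3.0], [0, 0, 0]], [7.8, [0, 0, 3.0], [0, 0, 0]], [7.8, [0, 0, 2.5], [0, 0, 0]], [7.8, [0, 0, 1.5], [0, 0, 0]], [7.8, [0, 0, 0.9], [0, 0, 0]], [7.8, [0, 0, 0], [0, 0, 0]], [7.8, [0, 0, 0], [0, 0, 0]]])

```text
t: 25.58
eef_pos: [429.6, -57.3, 37.1]
tool_rot: [0.667, 0.745, 0.0, 0.001]
force: [0.8, -0.4, 0.4]
opening: 0.914
```

```bash
python3 go.py 430 -57 34 6.3;  python3 -c "
from h import *
o=snap('a7')
cv2.imwrite('pics/a7c.png',cv2.resize(o['scene']['image'][90:220,180:300],None,fx=4.5,fy=4.5,interpolation=cv2.INTER_CUBIC))"
```

```text
t 25.57 p [429.6 -57.3  37.1] yaw 6.3 q [-17.   7. 125.   0.  48. -23.] F [ 0.8 -0.4  0.4] open mm 78.1
shift cm (tool) [0.03 0.04 0.31]
local rv units [ 0.02  0.01 -0.  ] simple rz units -0.0
```

View pics/a7c.png

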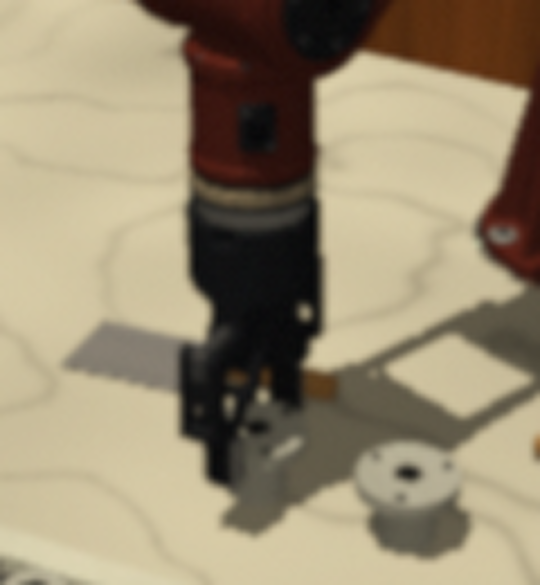

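servo_tool(increments=[[7.8, [0.03, 0.04, 0.2], [0, 0, 0]], [5.4, [0, 0, 0], [0, 0, 0]], [5.4, [0, 0, 0], [0, 0, 0]], [5.4, [0, 0, 0], [0, 0, 0]], [5.4, [0, 0, 0], [0, 0, 0]], [5.4, [0, 0, 0], [0, 0, 0]]])

```text
t: 26.42
eef_pos: [429.4, -56.8, 34.9]
tool_rot: [0.667, 0.745, 0.0, 0.0]
force: [-1.0, 1.1, 5.6]
opening: 0.704
```

```bash
python3 go.py 430 -57 34 6.3
```

```text
t 26.43 p [429.4 -56.8  34.9] yaw 6.3 q [-17.   7. 125.   0.  47. -23.] F [-1.   1.1  5.6] open mm 60.1
shift cm (tool) [-0.03  0.06  0.09]
local rv units [ 0.  0. -0.] simple rz units -0.0
```

servo_tool(increments=[[5.4, [0, 0, -1.0], [0, 0, 0]], [5.4, [0, 0, -3], [0, 0, 0]], [5.4, [0, 0, -4], [0, 0, 0]], [5.4, [0, 0, -4], [0, 0, 0]], [5.4, [0, 0, 0], [0, 0, 0]]])

```text
t: 27.05
eef_pos: [431.8, -57.6, 158.0]
tool_rot: [0.667, 0.745, 0.002, 0.004]
force: [0.3, 0.3, -3.2]
opening: 0.708
```

```bash
python3 go.py 629.4 -4.2 150 6.3;  python3 -c "
from h import *
o=snap('a8')
cv2.imwrite('pics/a8c.png',cv2.resize(o['scene']['image'][60:290,110:340],None,fx=2.5,fy=2.5,interpolation=cv2.INTER_CUBIC))"
```

```text
t 27.05 p [431.8 -57.6 158. ] yaw 6.3 q [-17.  -6. 122.  -0.  63. -23.] F [ 0.3  0.3 -3.2] open mm 60.5
shift cm (tool) [ 3.15 20.22  0.95]
local rv units [ 0.08  0.03 -0.  ] simple rz units -0.0
```

View pics/a8c.png

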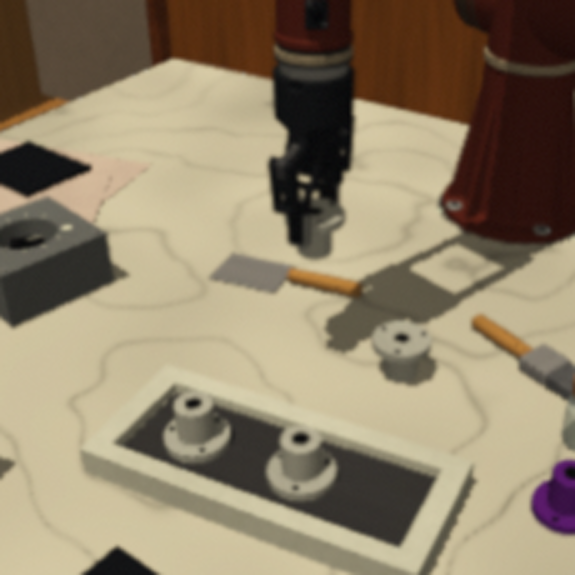

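servo_tool(increments=[[5.4, [0.4, 2.4, 0], [0, 0, 0]], [5.4, [0.5, 3.4, 0], [0, 0, 0]], [5.4, [0.55, 3.4, 0], [0, 0, 0]], [5.4, [0.5, 3.4, 0.5], [0, 0, 0]], [5.4, [0.5, 3.4, 0.5], [0, 0, 0]], [5.4, [0.4, 2.6, 0.5], [0, 0, 0]], [5.4, [0.3, 1.62, 0.5], [0, 0, 0]], [5.4, [0, 0, 0], [0, 0, 0]], [5.4, [0, 0, 0], [0, 0, 0]]])

```text
t: 28.28
eef_pos: [625.2, -3.4, 133.4]
tool_rot: [0.667, 0.745, -0.001, -0.001]
force: [-0.5, 0.4, -1.3]
opening: 0.704
```

```bash
python3 go.py 629.4 -4.2 95 6.3
```

```text
t 28.27 p [625.2  -3.4 133.4] yaw 6.3 q [ -7.  19.  97.  -0.  64. -13.] F [-0.5  0.4 -1.3] open mm 60.2
shift cm (tool) [-0.12  0.42  3.84]
local rv units [-0.02 -0.   -0.  ] simple rz units -0.0
```

servo_tool(increments=[[5.4, [-0.1, 0.3, 1.5], [0, 0, 0]], [5.4, [0, 0, 1.5], [0, 0, 0]], [5.4, [0, 0, 0.8], [0, 0, 0]], [5.4, [0, 0, 0], [0, 0, 0]], [5.4, [0, 0, 0], [0, 0, 0]]])

```text
t: 28.9
eef_pos: [629.9, -4.0, 96.5]
tool_rot: [0.667, 0.745, 0.0, 0.0]
force: [-0.4, 0.3, -1.9]
opening: 0.703
```

```bash
python3 go.py 629.4 -4.2 53 6.3;  python3 -c "
from h import *
o=snap('a9')
cv2.imwrite('pics/a9c.png',cv2.resize(o['scene']['image'][140:290,130:290],None,fx=4,fy=4,interpolation=cv2.INTER_CUBIC))"
```

```text
t 28.9 p [629.9  -4.   96.5] yaw 6.3 q [ -7.  22.  98.   0.  60. -13.] F [-0.4  0.3 -1.9] open mm 60.0
shift cm (tool) [-0.01 -0.05  4.35]
local rv units [ 0.  0. -0.] simple rz units -0.0
```

View pics/a9c.png

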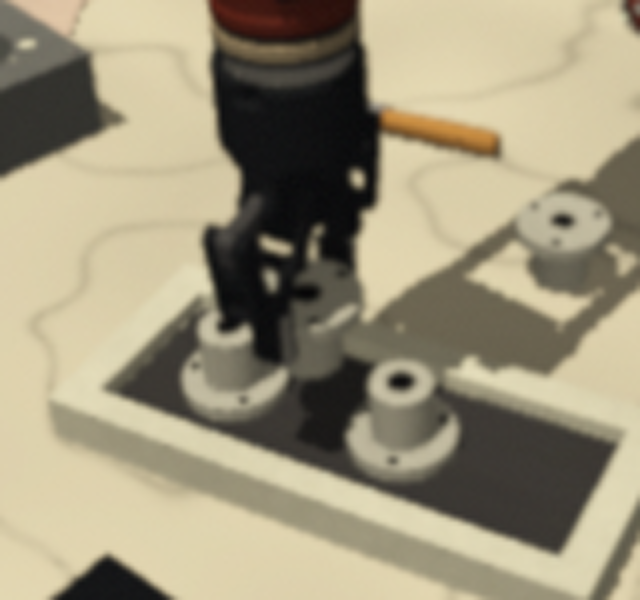

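servo_tool(increments=[[5.4, [0, -0.03, 1.0], [0, 0, 0]], [5.4, [0, 0, 1.0], [0, 0, 0]], [5.4, [0, 0, 0.8], [0, 0, 0]], [5.4, [0, 0, 0.6], [0, 0, 0]], [5.4, [0, 0, 0.4], [0, 0, 0]], [5.4, [0, 0, 0], [0, 0, 0]], [5.4, [0, 0, 0], [0, 0, 0]]])

```text
t: 29.88
eef_pos: [629.7, -4.1, 58.7]
tool_rot: [0.667, 0.745, 0.0, 0.0]
force: [-0.2, 0.8, -2.8]
opening: 0.708
```

```bash
python3 go.py 629.4 -4.2 53 6.3
```

```text
t 29.88 p [629.7  -4.1  58.7] yaw 6.3 q [ -7.  25.  98.   0.  56. -13.] F [-0.2  0.8 -2.8] open mm 60.5
shift cm (tool) [-0.01 -0.03  0.57]
local rv units [ 0.01  0.   -0.  ] simple rz units -0.0
```

servo_tool(increments=[[5.4, [0, 0, 0.3], [0, 0, 0]], [5.4, [0, 0, 0.2], [0, 0, 0]], [5.4, [0, 0, 0.1], [0, 0, 0]], [5.4, [0, 0, 0], [0, 0, 0]], [5.4, [0, 0, 0], [0, 0, 0]]])

```text
t: 30.5
eef_pos: [629.4, -4.0, 53.0]
tool_rot: [0.667, 0.745, -0.0, -0.0]
force: [-2.9, 0.6, 5.5]
opening: 0.706
```

```bash
python3 go.py 629.4 -4.2 53 6.3
```

```text
t 30.5 p [629.4  -4.   53. ] yaw 6.3 q [ -7.  26.  98.  -0.  56. -13.] F [-2.9  0.6  5.5] open mm 60.3
shift cm (tool) [-0.02 -0.01  0.  ]
local rv units [-0.  0. -0.] simple rz units -0.0
```

Contact at the expected height, so I'll release and go to the second crown-down flange.

servo_tool(increments=[[7.6, [0, 0, 0], [0, 0, 0]], [7.6, [0, 0, 0], [0, 0, 0]], [7.6, [0, 0, 0], [0, 0, 0]], [7.6, [0, 0, -1.5], [0, 0, 0]], [7.6, [0, 0, -4], [0, 0, 0]], [7.8, [0, 0, -3.5], [0, 0, 0]], [7.8, [0, 0, 0], [0, 0, 0]]])

```text
t: 31.38
eef_pos: [633.0, -4.4, 148.0]
tool_rot: [0.667, 0.745, 0.003, 0.004]
force: [-0.4, 0.0, -0.2]
opening: 0.911
```

```bash
python3 go.py 423.2 42.4 145 6.3
```

```text
t 31.38 p [633.   -4.4 148. ] yaw 6.3 q [ -7.  19.  96.   0.  65. -13.] F [-0.4  0.  -0.2] open mm 77.8
shift cm (tool) [  6.95 -20.35   0.08]
local rv units [ 0.1   0.02 -0.  ] simple rz units -0.0
```

servo_tool(increments=[[7.8, [0.8, -2.4, 0], [0, 0, 0]], [7.8, [1.15, -3.4, 0], [0, 0, 0]], [7.8, [1.15, -3.4, 0], [0, 0, 0]], [7.8, [1.15, -3.4, 0], [0, 0, 0]], [7.8, [1.15, -3.4, 0], [0, 0, 0]], [7.8, [0.9, -2.7, 0], [0, 0, 0]], [7.8, [0.65, -1.6, 0], [0, 0, 0]], [7.8, [0, 0, 0], [0, 0, 0]], [7.8, [0, 0, 0], [0, 0, 0]]])

```text
t: 32.5
eef_pos: [420.6, 42.7, 142.4]
tool_rot: [0.667, 0.745, 0.0, 0.0]
force: [0.1, -0.1, -0.3]
opening: 0.913
```

```bash
python3 go.py 423.2 42.4 35 6.3;  python3 -c "
from h import *
o=snap('b1')
cv2.imwrite('pics/b1c.png',cv2.resize(o['scene']['image'][90:290,110:370],None,fx=3,fy=3,interpolation=cv2.INTER_CUBIC))"; python3 meas.py b1
```

```text
t 32.5 p [420.6  42.7 142.4] yaw 6.3 q [ -4.  -6. 124.  -0.  62. -10.] F [ 0.1 -0.1 -0.3] open mm 78.0
shift cm (tool) [-0.06  0.24 10.74]
local rv units [ 0.01  0.   -0.  ] simple rz units -0.0
top [271.4 130. ] 17 [634.8 -58.3] tray xy [  0.3 -80.7]
top [251.3 132.1] 18 [629.8  -4. ] tray xy [  1.3 -26.1]
top [231.2 135.2] 19 [622.3  50.3] tray xy [-0.2 28.7]
top [269. 137.] 3 [615.8 -51.6] tray xy [-17.9 -71.9]
top [273. 137.] 3 [615.6 -62.4] tray xy [-19.2 -82.6]
top [251.5 144. ] 6 [597.4  -4.1] tray xy [-30.9 -22.6]
scene [187. 221.] 13 [637.  -58.5] tray xy [  2.4 -81. ]
scene [207.5 228. ] 14 [631.5  -4.7] tray xy [  2.9 -27. ]
scene [218.6 235.8] 8 [639.1  30.7] tray xy [14.3  7.4]
scene [229.7 234.9] 15 [624.4  49.4] tray xy [ 1.7 27.6]
```

View pics/b1c.png

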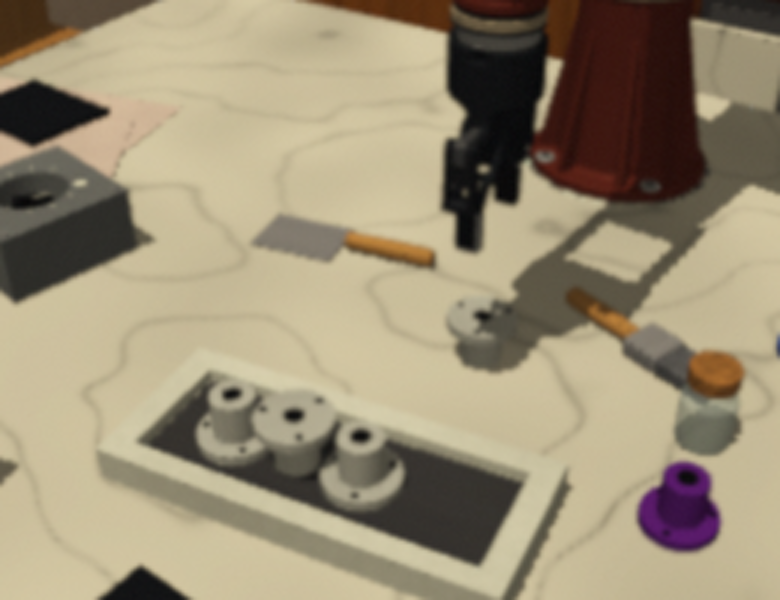

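servo_tool(increments=[[7.8, [-0.06, 0.2, 3.0], [0, 0, 0]], [7.8, [0, 0, 3.0], [0, 0, 0]], [7.8, [0, 0, 2.3], [0, 0, 0]], [7.8, [0, 0, 1.5], [0, 0, 0]], [7.8, [0, 0, 0.7], [0, 0, 0]], [7.8, [0, 0, 0], [0, 0, 0]], [7.8, [0, 0, 0], [0, 0, 0]]])

```text
t: 33.48
eef_pos: [423.0, 42.4, 38.1]
tool_rot: [0.667, 0.745, 0.001, 0.001]
force: [0.4, -0.7, 0.7]
opening: 0.911
```

```bash
python3 go.py 423.2 42.4 35 6.3
```

```text
t 33.48 p [423.   42.4  38.1] yaw 6.3 q [ -4.   6. 126.   0.  48. -10.] F [ 0.4 -0.7  0.7] open mm 77.8
shift cm (tool) [-0.01  0.02  0.31]
local rv units [ 0.02  0.   -0.  ] simple rz units -0.0
```

servo_tool(increments=[[7.8, [0, 0, 0.2], [0, 0, 0]], [5.4, [0, 0, 0], [0, 0, 0]], [5.4, [0, 0, 0], [0, 0, 0]], [5.4, [0, 0, 0], [0, 0, 0]], [5.4, [0, 0, 0], [0, 0, 0]], [5.4, [0, 0, 0], [0, 0, 0]]])

```text
t: 34.22
eef_pos: [422.5, 42.5, 36.1]
tool_rot: [0.667, 0.745, 0.0, 0.0]
force: [-0.4, -0.5, 6.1]
opening: 0.703
```

```bash
python3 go.py 423.2 42.4 35 6.3
```

```text
t 34.23 p [422.5  42.5  36.1] yaw 6.3 q [ -4.   6. 126.   0.  47. -10.] F [-0.4 -0.5  6.1] open mm 60.0
shift cm (tool) [-0.02  0.07  0.11]
local rv units [ 0.01  0.   -0.  ] simple rz units -0.0
```

servo_tool(increments=[[5.4, [0, 0, -1.0], [0, 0, 0]], [5.4, [0, 0, -3], [0, 0, 0]], [5.4, [0, 0, -4], [0, 0, 0]], [5.4, [0, 0, -4], [0, 0, 0]], [5.4, [0, 0, 0], [0, 0, 0]]])

```text
t: 34.85
eef_pos: [425.0, 42.3, 159.1]
tool_rot: [0.667, 0.745, 0.003, 0.003]
force: [0.3, 0.4, -1.7]
opening: 0.704
```

```bash
python3 go.py 617.4 104.7 150 6.3
```

```text
t 34.85 p [425.   42.3 159.1] yaw 6.3 q [ -4.  -7. 123.   0.  64. -10.] F [ 0.3  0.4 -1.7] open mm 60.1
shift cm (tool) [ 4.09 19.8   1.07]
local rv units [ 0.08  0.01 -0.  ] simple rz units -0.0
```

servo_tool(increments=[[5.4, [0.5, 2.4, 0], [0, 0, 0]], [5.4, [0.7, 3.4, 0], [0, 0, 0]], [5.4, [0.7, 3.4, 0], [0, 0, 0]], [5.4, [0.7, 3.4, 0.5], [0, 0, 0]], [5.4, [0.7, 3.4, 0.5], [0, 0, 0]], [5.4, [0.5, 2.4, 0.5], [0, 0, 0]], [5.4, [0.29, 1.4, 0.5], [0, 0, 0]], [5.4, [0, 0, 0], [0, 0, 0]], [5.4, [0, 0, 0], [0, 0, 0]]])

```text
t: 35.98
eef_pos: [613.1, 104.6, 134.5]
tool_rot: [0.667, 0.745, -0.001, -0.001]
force: [-0.6, -0.4, -2.3]
opening: 0.706
```

```bash
python3 go.py 617.5 104.6 95 6.3
```

```text
t 35.98 p [613.1 104.6 134.5] yaw 6.3 q [ 3. 19. 98. -0. 64. -3.] F [-0.6 -0.4 -2.3] open mm 60.3
shift cm (tool) [-0.04  0.45  3.95]
local rv units [-0.02 -0.   -0.  ] simple rz units -0.0
```

servo_tool(increments=[[5.4, [-0.04, 0.3, 1.5], [0, 0, 0]], [5.4, [0, 0, 1.5], [0, 0, 0]], [5.4, [0, 0, 0.8], [0, 0, 0]], [5.4, [0, 0, 0], [0, 0, 0]], [5.4, [0, 0, 0], [0, 0, 0]]])

```text
t: 36.6
eef_pos: [617.7, 104.8, 97.5]
tool_rot: [0.667, 0.745, 0.0, 0.0]
force: [-0.3, 0.2, -1.7]
opening: 0.706
```

```bash
python3 go.py 617.5 104.6 54 6.3;  python3 -c "
from h import *
o=snap('b2')
cv2.imwrite('pics/b2c.png',cv2.resize(o['scene']['image'][140:290,150:330],None,fx=4,fy=4,interpolation=cv2.INTER_CUBIC))"; python3 meas.py b2
```

```text
t 36.6 p [617.7 104.8  97.5] yaw 6.3 q [ 3. 22. 98.  0. 60. -3.] F [-0.3  0.2 -1.7] open mm 60.3
shift cm (tool) [-0.01 -0.02  4.35]
local rv units [ 0.  0. -0.] simple rz units -0.0
top [271.5 129.9] 15 [635.1 -58.7] tray xy [  0.6 -81. ]
top [251.3 132.3] 15 [629.4  -4.2] tray xy [  0.8 -26.2]
top [231.2 135.2] 17 [622.1  50.1] tray xy [-0.5 28.5]
scene [186.7 221. ] 11 [637.3 -59. ] tray xy [  2.7 -81.6]
scene [207.5 228. ] 14 [631.5  -4.7] tray xy [  2.9 -27. ]
scene [219. 236.] 3 [639.4  31.8] tray xy [14.7  8.5]
scene [230.3 234.8] 16 [623.3  50.4] tray xy [ 0.8 28.7]
```

View pics/b2c.png

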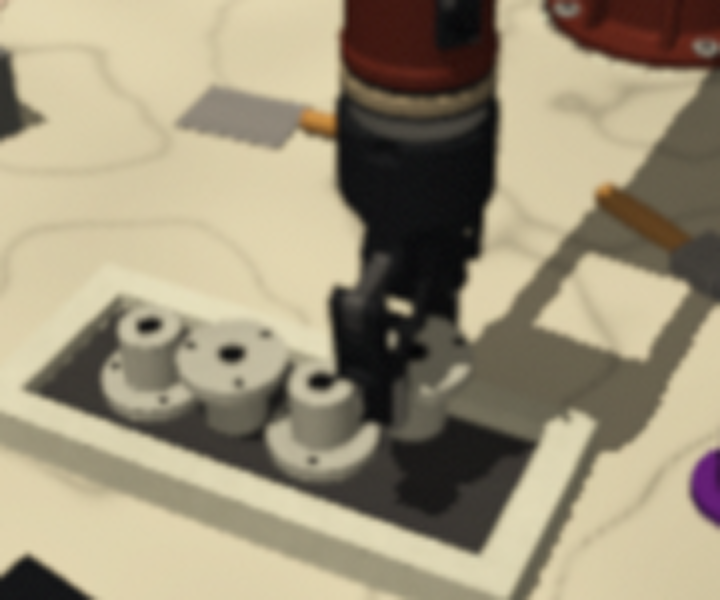

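servo_tool(increments=[[5.4, [0, -0.02, 1.0], [0, 0, 0]], [5.4, [0, 0, 1.0], [0, 0, 0]], [5.4, [0, 0, 0.8], [0, 0, 0]], [5.4, [0, 0, 0.6], [0, 0, 0]], [5.4, [0, 0, 0.4], [0, 0, 0]], [5.4, [0, 0, 0], [0, 0, 0]], [5.4, [0, 0, 0], [0, 0, 0]]])

```text
t: 37.58
eef_pos: [617.5, 104.7, 59.6]
tool_rot: [0.667, 0.745, 0.0, 0.0]
force: [0.4, 0.5, -1.6]
opening: 0.704
```

```bash
python3 go.py 617.5 104.6 54 6.3
```

```text
t 37.58 p [617.5 104.7  59.6] yaw 6.3 q [ 3. 25. 99. -0. 56. -3.] F [ 0.4  0.5 -1.6] open mm 60.1
shift cm (tool) [-0.01 -0.01  0.56]
local rv units [ 0.01  0.   -0.  ] simple rz units -0.0
```

servo_tool(increments=[[5.4, [0, 0, 0.3], [0, 0, 0]], [5.4, [0, 0, 0.2], [0, 0, 0]], [5.4, [0, 0, 0.1], [0, 0, 0]], [5.4, [0, 0, 0], [0, 0, 0]], [5.4, [0, 0, 0], [0, 0, 0]]])

```text
t: 38.2
eef_pos: [617.3, 104.7, 54.2]
tool_rot: [0.667, 0.745, -0.0, 0.0]
force: [-3.5, 0.7, 5.5]
opening: 0.706
```

```bash
python3 go.py 617.5 104.6 54 6.3
```

```text
t 38.2 p [617.3 104.7  54.2] yaw 6.3 q [ 3. 25. 99. -0. 56. -3.] F [-3.5  0.7  5.5] open mm 60.3
shift cm (tool) [-0.02  0.02  0.02]
local rv units [-0.  0. -0.] simple rz units -0.0
```

servo_tool(increments=[[7.6, [0, 0, 0], [0, 0, 0]], [7.6, [0, 0, 0], [0, 0, 0]], [7.6, [0, 0, 0], [0, 0, 0]], [7.6, [0, 0, -1.5], [0, 0, 0]], [7.6, [0, 0, -4], [0, 0, 0]], [7.6, [0, 0, -5], [0, 0, 0]], [7.6, [0, 0, -2], [0, 0, 0]], [7.6, [0, 0, 0], [0, 0, 0]]])

```text
t: 39.2
eef_pos: [618.7, 104.8, 181.0]
tool_rot: [0.667, 0.745, 0.002, 0.002]
force: [0.6, 0.4, -0.5]
opening: 0.888
```

```bash
python3 go.py 503.5 -425.5 170 47.5
```

```text
t 39.2 p [618.7 104.8 181. ] yaw 6.3 q [ 3. 16. 95.  0. 68. -3.] F [ 0.6  0.4 -0.5] open mm 75.8
shift cm (tool) [-51.45 -17.26   1.02]
local rv units [ 0.05  0.02 -6.87] simple rz units -6.87
```

servo_tool(increments=[[3.2, [-3, -1.0, 0], [0, 0, 0]], [3.2, [-4.5, -1.5, 0], [0, 0, 0]], [3.2, [-4.5, -1.5, 0], [0, 0, 0]], [3.2, [-4.5, -1.5, 0], [0, 0, 0]], [3.2, [-4.5, -1.5, 0], [0, 0, 0]], [3.2, [-4.5, -1.5, 0], [0, 0, 0]], [3.2, [-4.5, -1.5, 0], [0, 0, 0]], [3.2, [-4.5, -1.5, 0], [0, 0, 0]], [3.2, [-4.5, -1.5, 0], [0, 0, 0]], [3.2, [-4.5, -1.5, 0], [0, 0, 0]], [3.2, [-4.5, -1.5, 0], [0, 0, 0]], [3.2, [-3.0, -1.0, 0], [0, 0, 0]]])

```text
t: 40.7
eef_pos: [501.9, -421.7, 174.9]
tool_rot: [0.668, 0.744, 0.0, -0.002]
force: [-0.0, 0.8, -0.3]
opening: 0.375
```

servo_tool(increments=[[3.2, [0, 0, 0], [0, 0, -1.37]], [3.2, [0, 0, 0], [0, 0, -1.38]], [3.2, [0, 0, 0], [0, 0, -1.37]], [3.2, [0, 0, 0], [0, 0, -1.38]], [3.2, [0, 0, 0], [0, 0, -1.37]], [3.2, [0, 0, 0], [0, 0, 0]], [3.2, [0, 0, 0], [0, 0, 0]]])

```text
t: 41.58
eef_pos: [503.3, -420.1, 176.5]
tool_rot: [0.363, 0.932, 0.001, -0.001]
force: [1.1, 0.1, 0.9]
opening: 0.375
```

```bash
python3 go.py 503.5 -425.5 64 47.5;  python3 -c "
from h import *
o=snap('b3')
cv2.imwrite('pics/b3c.png',cv2.resize(o['scene']['image'][60:290,60:360],None,fx=2.6,fy=2.6,interpolation=cv2.INTER_CUBIC))"; python3 meas.py b3
```

```text
t 41.58 p [ 503.3 -420.1  176.5] yaw 47.4 q [-46.  20.  91.   0.  69. -93.] F [1.1 0.1 0.9] open mm 32.1
shift cm (tool) [-0.41 -0.38 11.25]
local rv units [ 0.   -0.03 -0.02] simple rz units -0.02
top [271.4 130. ] 17 [634.8 -58.3] tray xy [  0.3 -80.7]
top [251.3 132.1] 18 [629.8  -4. ] tray xy [  1.3 -26.1]
top [231.2 135.2] 19 [622.3  50.3] tray xy [-0.2 28.7]
top [211.  137.1] 20 [618.  104.5] tray xy [ 1.3 83.1]
top [251.5 144. ] 6 [597.4  -4.1] tray xy [-30.9 -22.6]
top [217.5 147.2] 4 [590.1  87.5] tray xy [-28.2  69.2]
top [213. 149.] 3 [585.5  99.6] tray xy [-31.4  81.7]
scene [186.9 220.9] 14 [637.  -58.9] tray xy [  2.4 -81.5]
scene [207.7 227.9] 15 [631.2  -4.6] tray xy [  2.6 -26.8]
scene [218.7 235.7] 9 [638.9  30.6] tray xy [14.1  7.3]
scene [229.7 234.9] 15 [624.4  49.4] tray xy [ 1.7 27.6]
scene [252.5 242.7] 18 [619.1 103.7] tray xy [ 2.4 82.1]
```

View pics/b3c.png

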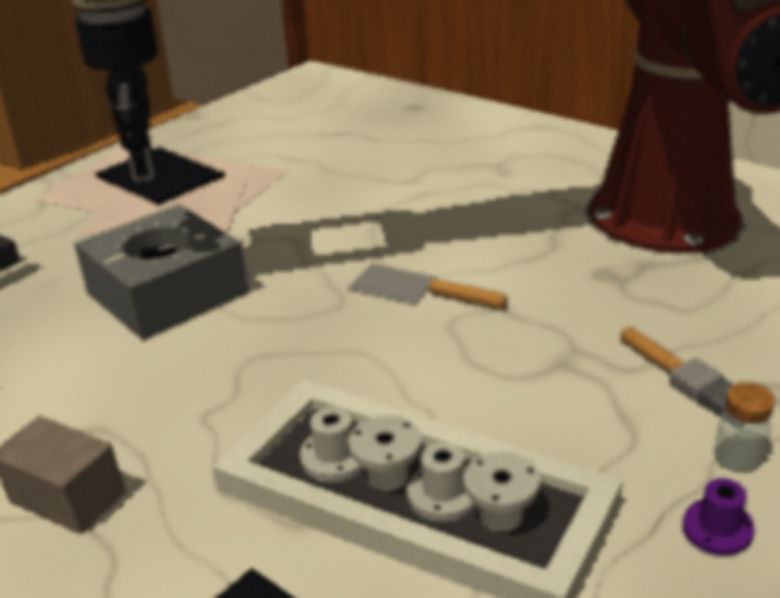

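servo_tool(increments=[[3.2, [-0.38, -0.38, 1.5], [0, 0, 0]], [3.2, [0, 0, 2.5], [0, 0, 0]], [3.2, [0, 0, 2.5], [0, 0, 0]], [3.2, [0, 0, 2.0], [0, 0, 0]], [3.2, [0, 0, 1.2], [0, 0, 0]], [3.2, [0, 0, 0.8], [0, 0, 0]], [3.2, [0, 0, 0.4], [0, 0, 0]], [3.2, [0, 0, 0], [0, 0, 0]], [3.2, [0, 0, 0], [0, 0, 0]]])

```text
t: 42.8
eef_pos: [504.7, -426.6, 70.2]
tool_rot: [0.362, 0.932, -0.0, 0.001]
force: [0.4, 0.6, -0.5]
opening: 0.375
```

```bash
python3 go.py 503.5 -425.5 64 47.5
```

```text
t 42.8 p [ 504.7 -426.6   70.2] yaw 47.5 q [-46.  28.  93.  -0.  59. -94.] F [ 0.4  0.6 -0.5] open mm 32.0
shift cm (tool) [0.17 0.   0.62]
local rv units [-0.    0.01  0.  ] simple rz units 0.0
```

servo_tool(increments=[[0.8, [0, 0, 0], [0, 0, 0]], [0.8, [0, 0, 0], [0, 0, 0]], [0.8, [0, 0, 0], [0, 0, 0]], [0.8, [0, 0, 0], [0, 0, 0]]], squeeze=40)

```text
t: 43.3
eef_pos: [504.4, -426.8, 70.2]
tool_rot: [0.363, 0.932, -0.0, 0.0]
force: [-2.4, 0.9, 4.1]
opening: 0.15
```

```bash
python3 go.py 503.5 -425.5 64 -103
```

```text
t 43.3 p [ 504.4 -426.8   70.2] yaw 47.5 q [-46.  28.  93.  -0.  59. -94.] F [-2.4  0.9  4.1] open mm 12.8
shift cm (tool) [0.15 0.03 0.62]
local rv units [1.000e-02 1.000e-02 2.508e+01] simple rz units 25.08
```

servo_tool(increments=[[3.0, [0, 0, 0], [0, 0, 0]], [3.0, [0, 0, 0], [0, 0, 0]], [3.0, [0.15, 0.02, 0.3], [0, 0, 0]], [3.0, [0, 0, 0.3], [0, 0, 0]], [3.0, [0, 0, 0], [0, 0, 0]], [0.8, [0, 0, 0], [0, 0, 0]], [0.8, [0, 0, 0], [0, 0, 0]], [0.8, [0, 0, 0], [0, 0, 0]], [0.8, [0, 0, 0], [0, 0, 0]]])

```text
t: 44.42
eef_pos: [502.9, -425.3, 63.3]
tool_rot: [0.363, 0.932, -0.0, -0.0]
force: [-2.3, -1.2, 0.3]
opening: 0.15
```

servo_tool(increments=[[0.8, [0, 0, 0], [0, 0, 1.4]], [0.8, [0, 0, 0], [0, 0, 1.4]], [0.8, [0, 0, 0], [0, 0, 1.4]], [0.8, [0, 0, 0], [0, 0, 1.4]], [0.8, [0, 0, 0], [0, 0, 1.4]], [0.8, [0, 0, 0], [0, 0, 1.4]], [0.8, [0, 0, 0], [0, 0, 1.4]], [0.8, [0, 0, 0], [0, 0, 1.4]], [0.8, [0, 0, 0], [0, 0, 1.4]], [0.8, [0, 0, 0], [0, 0, 1.4]], [0.8, [0, 0, 0], [0, 0, 1.4]], [0.8, [0, 0, 0], [0, 0, 1.4]]])

```text
t: 45.92
eef_pos: [503.8, -425.5, 63.4]
tool_rot: [0.95, 0.313, 0.0, 0.001]
force: [-0.3, -1.3, -1.7]
opening: 0.154
```

servo_tool(increments=[[0.8, [0, 0, 0], [0, 0, 1.4]], [0.8, [0, 0, 0], [0, 0, 1.4]], [0.8, [0, 0, 0], [0, 0, 1.4]], [0.8, [0, 0, 0], [0, 0, 1.4]], [0.8, [0, 0, 0], [0, 0, 1.2]], [0.8, [0, 0, 0], [0, 0, 0.8]], [0.8, [0, 0, 0], [0, 0, 0]], [0.8, [0, 0, 0], [0, 0, 0]]])

```text
t: 46.92
eef_pos: [503.8, -425.8, 63.4]
tool_rot: [0.997, -0.077, 0.001, 0.001]
force: [0.6, -5.1, -3.2]
opening: 0.152
```

```bash
python3 go.py 503.5 -425.5 64 -103
```

```text
t 46.92 p [ 503.8 -425.8   63.4] yaw -98.8 q [-46.  28.  94.  -0.  58.  53.] F [ 0.6 -5.1 -3.2] open mm 13.0
shift cm (tool) [-0.03 -0.03 -0.06]
local rv units [ 0.02 -0.02  0.7 ] simple rz units 0.7
```

servo_tool(increments=[[0.8, [0, 0, 0], [0, 0, 0.4]], [0.8, [0, 0, 0], [0, 0, 0.25]], [0.8, [0, 0, 0], [0, 0, 0]], [3.0, [0, 0, 0], [0, 0, 0]], [3.0, [0, 0, 0], [0, 0, 0]], [3.0, [0, 0, 0], [0, 0, 0]], [3.0, [0, 0, -2], [0, 0, 0]], [3.0, [0, 0, -4], [0, 0, 0]], [3.0, [0, 0, -4], [0, 0, 0]], [3.0, [0, 0, 0], [0, 0, 0]]])

```text
t: 48.18
eef_pos: [506.1, -427.8, 170.6]
tool_rot: [0.994, -0.111, 0.005, 0.004]
force: [-0.3, -0.1, -0.8]
opening: 0.352
```

```bash
python3 go.py 400 -480 250 -103
```

```text
t 48.17 p [ 506.1 -427.8  170.6] yaw -102.8 q [-46.  21.  91.   0.  68.  57.] F [-0.3 -0.1 -0.8] open mm 30.0
shift cm (tool) [-9.11  7.49 -7.98]
local rv units [ 0.06 -0.09  0.03] simple rz units 0.03
```

Next I'll move the arm clear to see the knob from above.

servo_tool(increments=[[3.0, [-2, 1.7, -2], [0, 0, 0]], [3.0, [-3.5, 3, -2], [0, 0, 0]], [3.0, [-3.5, 3, -2], [0, 0, 0]], [3.0, [-3.5, 3, -2], [0, 0, 0]], [3.0, [-3.5, 3, 0], [0, 0, 0]], [3.0, [-3.5, 3, 0], [0, 0, 0]], [3.0, [-2, 2, 0], [0, 0, 0]], [3.0, [0, 0, 0], [0, 0, 0]], [3.0, [0, 0, 0], [0, 0, 0]]])

```text
t: 49.3
eef_pos: [252.6, -559.1, 243.0]
tool_rot: [0.994, -0.111, 0.0, -0.001]
force: [0.3, -0.0, -0.9]
opening: 0.348
```

```bash
python3 go.py;  python3 -c "
from h import *
o=snap('b4')
cv2.imwrite('pics/b4t.png',cv2.resize(o['top']['image'][90:290,140:450],None,fx=2.5,fy=2.5,interpolation=cv2.INTER_CUBIC))
cv2.imwrite('pics/b4k.png',cv2.resize(o['top']['image'][140:215,365:445],None,fx=7,fy=7,interpolation=cv2.INTER_CUBIC))"; python3 meas.py b4
```

```text
t 49.3 p [ 252.6 -559.1  243. ] yaw -102.8 q [-72.  11.  94.   0.  74.  31.] F [ 0.3 -0.  -0.9] open mm 29.7
top [227.1 129.6] 17 [637.7  61. ] tray xy [16.2 37.6]
top [271.6 130. ] 20 [634.8 -59.2] tray xy [  0.2 -81.5]
top [251.4 132.2] 20 [629.4  -4.2] tray xy [  0.9 -26.3]
top [210.6 137.2] 21 [617.6 105.7] tray xy [ 1.1 84.3]
top [229.  136.4] 7 [619.   56.2] tray xy [-2.9 34.9]
top [271.5 137. ] 6 [615.7 -58.3] tray xy [-18.7 -78.6]
top [246.  142.7] 3 [601.3  10.7] tray xy [-25.5  -8.4]
top [251.5 144. ] 6 [597.4  -4.1] tray xy [-30.9 -22.6]
top [213. 149.] 3 [585.5  99.6] tray xy [-31.4  81.7]
scene [186.9 220.9] 14 [637.  -58.9] tray xy [  2.4 -81.5]
scene [207.7 227.9] 15 [631.2  -4.6] tray xy [  2.6 -26.8]
scene [218.7 235.7] 9 [638.9  30.6] tray xy [14.1  7.3]
scene [230.2 241. ] 18 [639.6  60.9] tray xy [18.1 37.3]
scene [253.2 243.2] 20 [619.7 105.7] tray xy [ 3.2 84. ]
```

View pics/b4t.png

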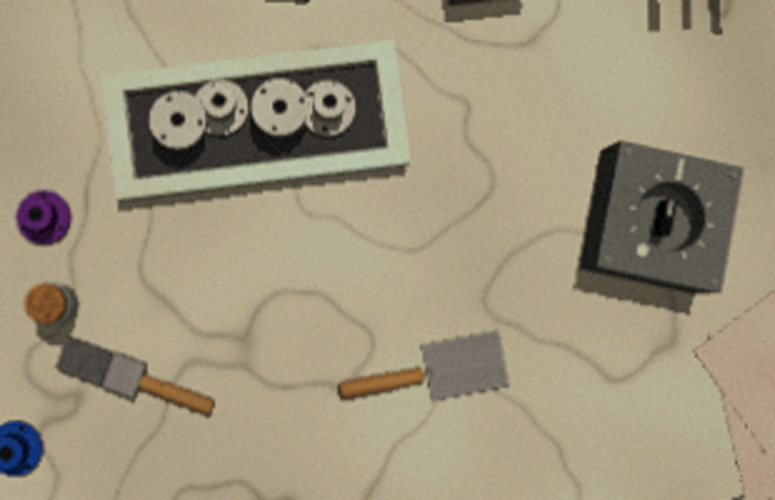

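View pics/b4k.png

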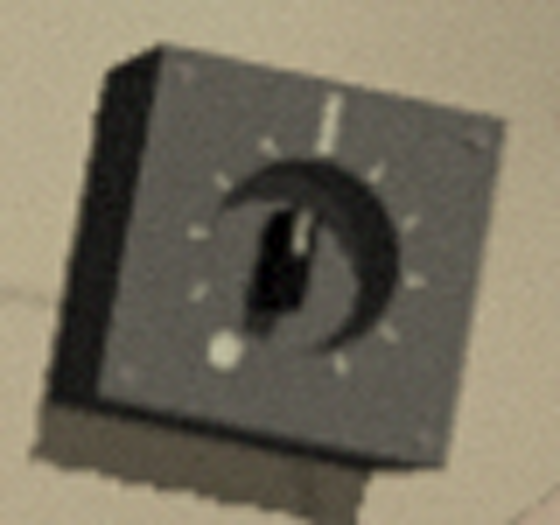

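The knob points at the working mark: the pointer line (302,230) is parallel to the long mark (330,122). Since my last check, one crown-up flange has been knocked about 18 mm toward the far wall. I'll check overlap, tilt and height before deciding whether it needs mending.

```bash
python3 - <<'E'
from h import *
o=load("b4"); c=o["top"]; s=o["scene"]; cen=np.array([625.7,21.8]); a=np.radians(6.27); ex=np.array([np.cos(a),np.sin(a)]); ey=np.array([-ex[1],ex[0]])
P={}
for n,(u,w) in dict(U2=((271.6,130),(186.9,220.9)),D2=((251.4,132.2),(207.7,227.9)),U1=((227.1,129.6),(230.2,241)),D1=((210.6,137.2),(253.2,243.2))).items():
    p,e=tri(c,u,s,w); P[n]=p[:2]; print(n,np.round(p,1),"gap",round(e,1),"tray",np.round([(p[:2]-cen)@ex,(p[:2]-cen)@ey],1))
for x,y in (("U2","D2"),("D2","U1"),("U1","D1")): print(x,y,round(np.linalg.norm(P[x]-P[y]),1))
C=cloud(c)
for n,R in (("U1",16),("U2",16),("D1",28),("D2",28)):
    m=(np.hypot(C[...,0]-P[n][0],C[...,1]-P[n][1])<R)&(C[...,2]>57)&(C[...,2]<71)
    q=C[m]; A=np.c_[q[:,:2]-P[n],np.ones(len(q))]; k=np.linalg.lstsq(A,q[:,2],rcond=None)[0]
    print(n,len(q),"slope",np.round(k[:2],3),"top z",round(k[2],1))
b0=load("a0")
d=cv2.absdiff(b0["top"]["image"],c["image"]).max(2); 
for nm,(x0,x1,y0,y1) in dict(brush=(155,230,220,260),spatula=(270,350,220,252),flask=(145,175,198,225)).items(): print(nm,d[y0:y1,x0:x1].max(),(d[y0:y1,x0:x1]>40).sum())
cv2.imwrite('pics/b4c.png',cv2.resize(s['image'][190:290,140:290],None,fx=5,fy=5,interpolation=cv2.INTER_CUBIC))
E
```

```text
U2 [635.4 -59.5  62.6] gap 1.1 tray [  0.7 -81.9]
D2 [630.   -4.8  63.1] gap 1.0 tray [  1.4 -26.9]
U1 [638.2  60.6  62.7] gap 1.1 tray [16.7 37.2]
D1 [618.2 105.4  62.6] gap 0.9 tray [ 1.7 84. ]
U2 D2 55.0
D2 U1 65.9
U1 D1 49.1
U1 109 slope [-0.019 -0.014] top z 63.5
U2 107 slope [ 0.037 -0.027] top z 63.3
D1 334 slope [-0.004 -0.01 ] top z 63.3
D2 330 slope [-0.006  0.001] top z 63.4
brush 96 12
spatula 100 14
flask 13 0
```

View pics/b4c.png

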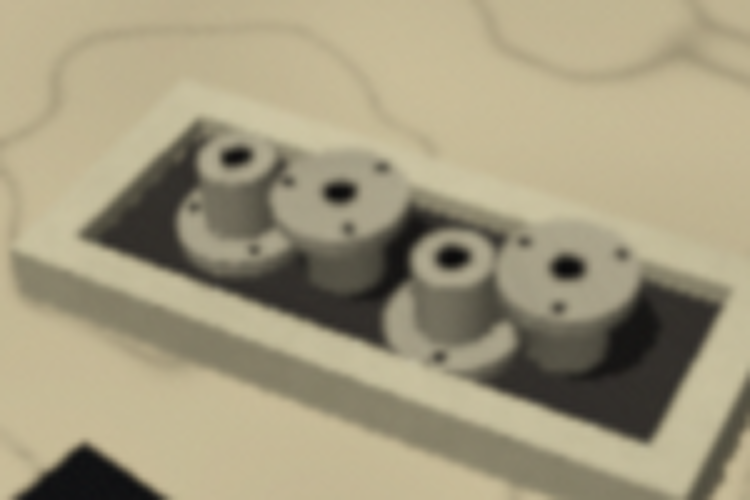

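All four flanges are flat, with tops at z≈63 mm and slopes under 0.05. Each brim overlaps that of an opposite-way neighbour (55 and 49 mm, limit 62). Lifting the shifted flange out from under a brim would add risk without being needed, so I'm handing in.

```bash
python3 -c "
from bench import workorder
print(workorder.finish_job())"
```

```text
the job is handed in; nothing more can be done
None
```

I turned the heat off, packed all four flanges in the tray as up, down, up, down, turned the knob to the long working mark and handed the job in.

- **Knob:** turned anticlockwise until the torque rose at the stop, and seen pointing at the off dot. After packing, I turned it clockwise and released it with the tool yaw at -102.8° (target -103°). In the last top view the pointer lies parallel to the long mark.
- **Flanges:** after packing, with the heat still off, neighbours stood about 54–55 mm apart and flat in both views.
- **One disagreement:** in the last check the second crown-up flange had been knocked about 18 mm across the tray and 9 mm along it, up against the end crown-down flange.
    - It now stands 49 mm from that flange, where the limit is 62 mm, and 66 mm from the other crown-down one. The remaining pair is 55 mm apart.
    - Each flange still overlaps an opposite-way neighbour, and all four lie flat (tops at about 63 mm, slopes under 0.05 rad), so I left it.
- **Bystanders:** the flask looks unchanged. The brush and spatula areas differ from the start picture in about a dozen pixels each. I saw no shift and never touched them, but I did not measure their positions again.
- **Robot:** the arm ended well clear, touching nothing, at about 49 s on the clock.

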